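# Gauge, sort and tag a batch of drilled sleeves

### The arm

A 6-joint arm with a two-finger parallel gripper is mounted at the origin on the work surface. World frame = base frame: x ahead of the robot, y to its left, z up, the work surface at z = 0. Lengths are in m, angles in rad, forces in N, time in s.
With the tool pointing down it reaches from about 0.35 to 0.95 m from the base axis. Payload 17.4 kg.
Tool frame: the origin (TCP) lies between the finger pads; the fingertips stand 11 mm ahead of it and the grasp point (between the pads) lies 8 mm behind it (nose_length is the distance from the TCP to the fingertips, in m); z points along the fingers, y is the direction in which the jaws open and shut (so a half turn about z gives the same grasp; the last joint's range is limited). The gripper opens to 93 mm and grips with 3 to 60 N. Pads are 15 mm wide; open, the fingers measure 128 mm over their backs; the gripper's body (75 mm by 188 mm) begins 65 mm behind the grasp point.
Start: joints at [-1.348, 0.116, 1.442, -0, 1.584, -0.038], TCP at [0.174, -0.652, 0.23] pointing down, gripper open.
Joint ranges: [-2.83, 2.83], [-0.83, 2.19], [0.07, 2.5], [-1.14, 4.28], [0.01, 3], [-2.97, 2.97]. Speed limits (rad/s): [1.89, 1.89, 2.22, 3.14, 3.14, 3.14].

### API

Orientations are given as a unit quaternion [w, x, y, z].
In Python, from workcell import * gives the robot as it stands.
- The arm moves only by the tool arm_command, never from a script. Its argument "motion" is a list of rows, each an object with "rot": the turn, a rotation vector about the tool's x, y, z in rad, a list of three; "delta_pos": the shift along the tool's x, y, z in m, a list of three; "hand": the closure, from -1 (fully open) to 1 (shut). A call has 1 to 5 rows; each row is the pose to reach, as a shift and turn from the pose commanded when the call began, along the tool's axes at that moment; what a row does not reach only later rows make up. A row lasts 1/12 s, in which the tool goes at most 41.7 mm and 7.16 degrees, less where a joint would pass 70% of its speed; a pose out of reach is approached as far as the arm can. A call with a gripper value outside its range is refused whole. The fingers move at their own pace and stop on an object; "grip_force" is the grip in N (left out, the last holds). Time passes only in rows, so rows that repeat a pose let the fingers close. It gives the time, the measured TCP pose, the force and the opening at its end, in the units of the state.
- sense(): the state, without advancing time (a new reading comes with each control period).
- snapshot(name): name is "scene" or "top" or "wrist"; returns a dict with "img" (384x512x3 uint8, blue, green, red), "vertical_fov" (degrees; the focal length in pixels is half the picture's height over the tangent of half this angle, whatever the lens; pixels are square), "cx", "cy" (the principal point, pixels), "rvec" (rotation vector, rad) and "tvec" (3), from world to camera coordinates, as OpenCV has them; the wrist camera has in their place "mount" (4x4, takes a point from camera to tool coordinates, whose origin is the TCP and whose axes are the flange's). Camera axes: x right, y down, z forward; pixel columns grow to the right and rows downward; lengths in m; the calibration is good to about 2 mm. A picture is of the moment at which its call begins: read the wrist's pose just before it. There is no depth.
- hand_in(): hands the job in, once; it reports no verdict.
The state is a dict: "t": time; "joint_pos": joint angles; "dq": joint speeds; "tau": joint torques, N m; "eef_pos": TCP position; "eef_rot": TCP orientation; "wrist_force": force on the tool from outside, world axes, zero at the start; "moment": the same for the moment, N m; "opening": finger opening in m.
Only numpy, scipy, OpenCV 4.12 (cv2) and the standard library are available. Lean on these libraries where they do the work, as an engineer would, in place of code of your own. Each camera call takes 0.05 s, during which the arm holds its last target.

### The job

Check this batch of drilled sleeves on the gauge pin one at a time, in the order red, yellow, blue, green, black band (skip any that are missing; the band's colour says nothing about the tray): slide each one over the pin, down until it is fully home on the base or sticks on the pin's tip, then take it off and stand it upright in the green tray if it went home, or in the red tray if it did not. Once the whole batch is sorted, hang the yellow tag by its eye on the stand's hook. Do not knock the oil bottle, the loose washer or the brass spacer ring out of place.

Things in the scene. Friction and masses are not known exactly. Their poses are not given: they have to be found in the camera images.
- sleeve_red: drilled aluminium sleeve with a red band round it, standing upright: outside diameter 40, height 50, 0.12 kg, bore through its whole length along z; the bore is either about 22 (passes the gauge pin) or about 18 (undersize), told by trying it. Origin: centre of its underside, z up along the bore. May be absent (None).
- sleeve_yellow: drilled aluminium sleeve with a yellow band round it, standing upright: outside diameter 40, height 50, 0.12 kg, bore through its whole length along z; the bore is either about 22 (passes the gauge pin) or about 18 (undersize), told by trying it. Origin: centre of its underside, z up along the bore. May be absent (None).
- sleeve_blue: drilled aluminium sleeve with a blue band round it, standing upright: outside diameter 40, height 50, 0.12 kg, bore through its whole length along z; the bore is either about 22 (passes the gauge pin) or about 18 (undersize), told by trying it. Origin: centre of its underside, z up along the bore. May be absent (None).
- sleeve_green: drilled aluminium sleeve with a green band round it, standing upright: outside diameter 40, height 50, 0.12 kg, bore through its whole length along z; the bore is either about 22 (passes the gauge pin) or about 18 (undersize), told by trying it. Origin: centre of its underside, z up along the bore. May be absent (None).
- sleeve_black: drilled aluminium sleeve with a black band round it, standing upright: outside diameter 40, height 50, 0.12 kg, bore through its whole length along z; the bore is either about 22 (passes the gauge pin) or about 18 (undersize), told by trying it. Origin: centre of its underside, z up along the bore. May be absent (None).
- gauge: fixed pale green base plate 80 x 80 x 15 with the upright steel gauge pin in its middle; origin: centre of the underside; yaw varies
- gauge_seat (a point): top of the gauge's base plate on the pin's axis, 15 above the table: the underside of a sleeve that fits comes to rest here
- gauge_tip (a point): top of the gauge pin (60 above the seat). The pin is 20 in diameter, its last 5 mm tapering at 45 degrees to a flat 10 across. An undersize sleeve stops with its underside about 4 mm below this point
- pass_tray_in (a point): centre of the inner floor of the green tray (for sleeves that fit). Tray fixed, inside about 198 (its x) x 102 (its y), walls 5 thick, rim 20 above the table and 15 above the inner floor; its point axes are the tray's, yaw varies
- reject_tray_in (a point): the same for the red tray (for undersize sleeves); same size
- tag_holder: fixed black block 51 (x) x 90 (y) x 34 high on a foot 60 x 90 x 6, with a slot 11 (x) x 66 (y), its floor 6 above the table, in which the tag stands; origin: centre of the underside
- tag: yellow tag, a stiff plate 8 thick (x) x 60 wide (y) x 110 tall (z), 0.06 kg, with a green patch low down and a round eye 28 in diameter through it along x, centred 62 above its lower edge; above the eye the plate is solid for 34 mm, to be gripped across its 8 mm at the top edge; origin: centre of the lower edge; stands in the holder's slot
- tag_eye (a point): centre of the tag's eye; x is the eye's axis
- hook_stand: fixed grey stand: base 110 x 70 x 12, steel post 16 in diameter, its axis at local x = +50, up to 146 above the table; origin: table level, right under hook_mid
- hook_mid (a point): point on the axis of the stand's hook, a round bar 8 in diameter, level at 140 above the table, running from the post (local x = +50) to its free end at local x = -45, where the last 6 mm turn up by 6 mm. Local -x points from the post to the free end (roughly towards the robot); a tag is put on from there
- oiler: blue oil bottle, 48 mm across, 100 tall, standing behind the gauge; not part of the job, leave it where it is
- washer: loose steel washer, 34 mm across, 6 thick; not part of the job, leave it where it is
- nut: loose brass spacer ring, 32 mm across, 12 high; not part of the job, leave it where it is

How it is judged:
By the outcome, as a careful person would: the job done as asked, in the order asked, and still so for the second after the job is handed in, with the robot touching nothing.
Of sleeve_red, sleeve_yellow, sleeve_blue, sleeve_green, sleeve_black only 3 to 5 are there at a start; the rules pass over those that are not, and their reading is None.
At some moment in a run one of sleeve_red, sleeve_yellow, sleeve_blue, sleeve_green, sleeve_black may be knocked a few centimetres aside while the robot is not near it.
It also fails if it takes over 210 s, if anything falls off the work surface, if the arm or the gripper's body presses on something with over 40 N, if the wrist force passes 120 N, or if a joint passes its speed limit or range.

## Working session

There is one attempt and no reset: what is moved stays moved. The work goes in short steps, Python scripts to look and compute and a tool call to move; the robot and the scene stay as the last step left them, time stands still between calls to the robot, and variables do not carry over. Pictures are saved under pics/ and viewed, and the job is handed in when it is done.

Besides the shell and the picture viewer there is one more tool, called after "Emit:" as name(argument=value, ...), one argument or row to a line, values as JSON. arm_command: Moves the arm, as the interface text tells. Its arguments: {"type":"object","properties":{"motion":{"type":"array","items":{"type":"object","properties":{"rot":{"type":"array","items":{"type":"number"}},"delta_pos":{"type":"array","items":{"type":"number"}},"hand":{"type":"number"}}}},"grip_force":{"type":"number"}},"required":["motion"]}

```bash
ls; mkdir -p pics; python3 - <<'E'
from workcell import *
import cv2
s=sense(); print(s)
for n in ["scene","top","wrist"]:
    d=snapshot(n); cv2.imwrite(f"pics/{n}0.png",d["img"]); print(n,{k:v for k,v in d.items() if k!="img"})
E
```

```text
pics
{'t': 0.0, 'joint_pos': array([-1.34776908e+00,  1.16481042e-01,  1.44224108e+00,  4.13395301e-06,
        1.58397507e+00, -3.77777214e-02]), 'dq': array([-2.18883022e-04,  1.29964735e-03, -2.26483469e-04,  1.17994464e-03,
       -1.15432715e-03,  1.37031285e-05]), 'tau': array([-2.42727452e-03, -7.21271682e+01, -6.22602296e+01,  7.77937146e-02,
        2.38804211e-02, -1.49241641e-04]), 'eef_pos': array([ 0.17402233, -0.65199884,  0.22892352]), 'eef_rot': array([-5.50090652e-04,  9.91509483e-01,  1.30033228e-01, -4.90225211e-05]), 'wrist_force': array([0.04862582, 0.39998889, 0.03278371]), 'moment': array([ 0.02373715, -0.00042019, -0.00078294]), 'opening': 0.09334862599433982}
scene {'vertical_fov': 46.582893695643385, 'cx': 261.1763337609194, 'cy': 185.9803699294101, 'rvec': array([ 1.97443616,  1.64324185, -0.55764556]), 'tvec': array([-0.0908688 , -0.38166298,  1.4965216 ])}
top {'vertical_fov': 50.10875565507204, 'cx': 248.47009838108056, 'cy': 188.88814340946598, 'rvec': array([ 2.17558144, -2.17829502,  0.05883041]), 'tvec': array([0.00523561, 0.5987356 , 1.09452162])}
wrist {'vertical_fov': 71.87413296372846, 'cx': 257.15496557844176, 'cy': 191.14202054664017, 'mount': array([[ 6.01032882e-04, -9.60566943e-01, -2.78048173e-01,
         7.62503946e-02],
       [ 9.99999819e-01,  5.68697955e-04,  1.96945429e-04,
         9.09312977e-04],
       [-3.10538414e-05, -2.78048241e-01,  9.60567111e-01,
        -1.55771508e-01],
       [ 0.00000000e+00,  0.00000000e+00,  0.00000000e+00,
         1.00000000e+00]])}
```

View pics/top0.png

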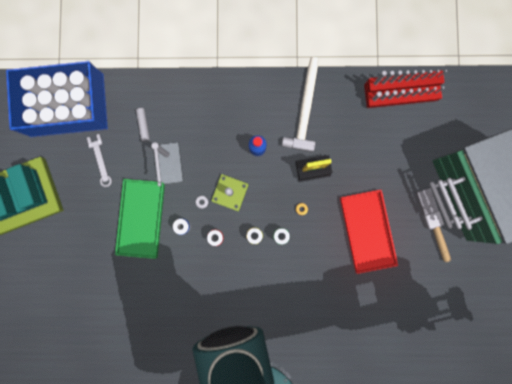

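View pics/scene0.png

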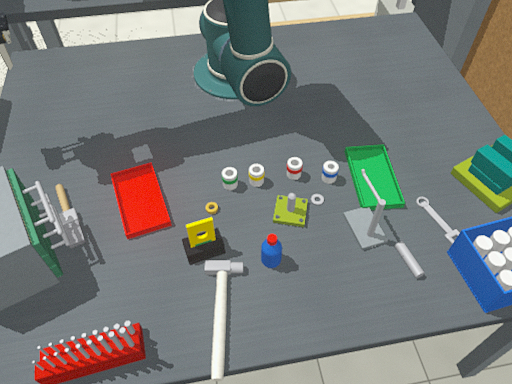

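View pics/wrist0.png

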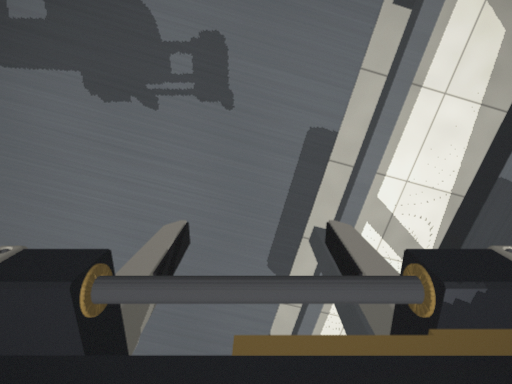

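```bash
cat > h.py <<'E'
from workcell import *
import cv2, numpy as np
from scipy.spatial.transform import Rotation as R
def K(d):
    h=d["img"].shape[0]; f=h/2/np.tan(np.radians(d["vertical_fov"])/2)
    return np.array([[f,0,d["cx"]],[0,f,d["cy"]],[0,0,1.]])
def q2R(q): return R.from_quat([q[1],q[2],q[3],q[0]]).as_matrix()
def pose(d,s=None):
    """cam->world R, origin"""
    if "mount" in d:
        T=np.eye(4); T[:3,:3]=q2R(s["eef_rot"]); T[:3,3]=s["eef_pos"]
        M=T@d["mount"]; return M[:3,:3],M[:3,3]
    Rm=cv2.Rodrigues(d["rvec"])[0]; return Rm.T,-Rm.T@d["tvec"]
def onplane(d,uv,z,s=None):
    Rc,o=pose(d,s); v=Rc@np.linalg.solve(K(d),np.array([uv[0],uv[1],1.]))
    return o+v*(z-o[2])/v[2]
def proj(d,P,s=None):
    Rc,o=pose(d,s); c=Rc.T@(np.asarray(P,float)-o); p=K(d)@c; return p[:2]/p[2]
def tri(l):
    A=np.zeros((3,3));b=np.zeros(3)
    for d,uv,s in l:
        Rc,o=pose(d,s); v=Rc@np.linalg.solve(K(d),np.array([uv[0],uv[1],1.])); v/=np.linalg.norm(v)
        P=np.eye(3)-np.outer(v,v);A+=P;b+=P@o
    return np.linalg.solve(A,b)
def save(name,img,x0,y0,x1,y1,k): cv2.imwrite(f"pics/{name}.png",cv2.resize(img[y0:y1,x0:x1],None,fx=k,fy=k,interpolation=cv2.INTER_CUBIC))
E
python3 - <<'E'
from h import *
t=snapshot("top"); save("topz",t["img"],100,125,300,265,4)
save("topz2",t["img"],240,125,400,275,4)
s=snapshot("scene"); save("scz",s["img"],200,140,410,280,3.8)
E
```

```text
(no output)
```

View pics/topz.png

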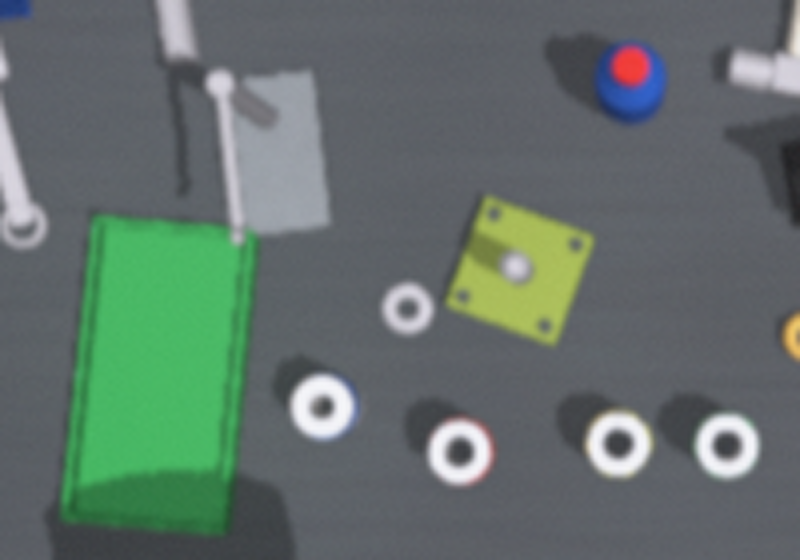

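View pics/topz2.png

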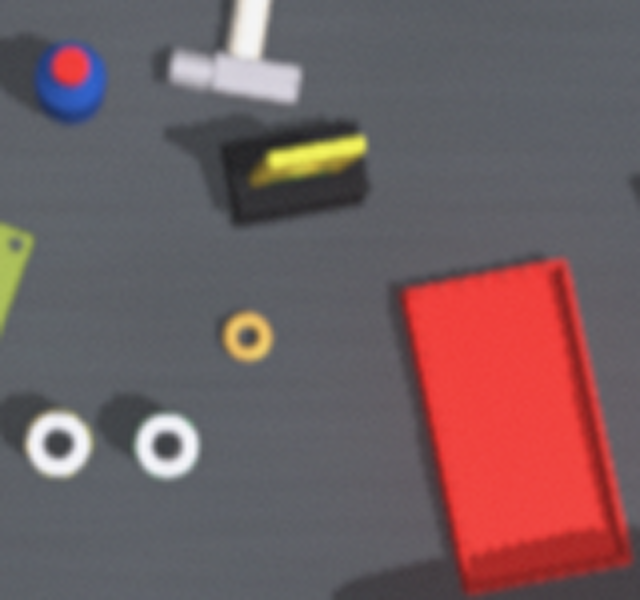

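View pics/scz.png

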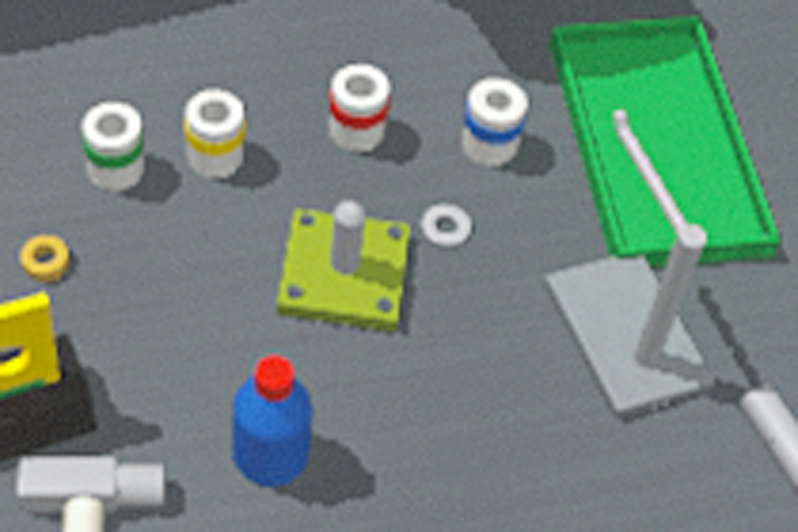

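```bash
cat > find.py <<'E'
from h import *
def sleeves(t,z=0.05,verbose=False):
    """tops of sleeves seen from top camera -> xy"""
    g=t["img"].min(axis=2); m=(g>165).astype(np.uint8)
    n,l,st,c=cv2.connectedComponentsWithStats(m)
    out=[]
    for i in range(1,n):
        x,y,w,h,a=st[i]
        if 100<=x<=420 and 120<y<290 and 8<=w<=24 and 8<=h<=24:
            cs,_=cv2.findContours((l==i).astype(np.uint8),cv2.RETR_EXTERNAL,cv2.CHAIN_APPROX_NONE)
            (u,v),r=cv2.minEnclosingCircle(cs[0])
            u,v=x+(w-1)/2,y+(h-1)/2
            out.append(((u,v),w,h,a,onplane(t,(u,v),z)))
    return out
if __name__=="__main__":
    t=snapshot("top")
    for o in sleeves(t): print(o)
    s=snapshot("scene")
    for o in sleeves(t): print(proj(s,o[4]))
E
python3 find.py; python3 - <<'E'
from h import *
t=snapshot("top"); hsv=cv2.cvtColor(t["img"],cv2.COLOR_BGR2HSV)
def blob(name,lo,hi,roi,z):
    m=cv2.inRange(hsv,lo,hi); mm=np.zeros_like(m); x0,y0,x1,y1=roi; mm[y0:y1,x0:x1]=m[y0:y1,x0:x1]
    mm=cv2.morphologyEx(mm,cv2.MORPH_CLOSE,np.ones((7,7)))
    n,l,st,c=cv2.connectedComponentsWithStats(mm); i=1+st[1:,4].argmax()
    cs,_=cv2.findContours((l==i).astype(np.uint8),cv2.RETR_EXTERNAL,cv2.CHAIN_APPROX_NONE)
    r=cv2.minAreaRect(cs[0]); b=cv2.boxPoints(r); P=np.array([onplane(t,p,z) for p in b])
    e=np.linalg.norm(np.diff(np.vstack([P,P[:1]]),axis=0),axis=1)
    k=e.argmax(); d=P[(k+1)%4]-P[k]
    print(name,r,"ctr",P.mean(0).round(4),"edges",e.round(4),"long dir deg",np.degrees(np.arctan2(d[1],d[0])).round(1)); print(P[:,:2].round(4).tolist())
blob("green",(50,100,60),(80,255,255),(100,165,170,270),.02)
blob("red",(0,100,60),(8,255,255),(330,180,405,280),.02)
blob("gauge",(30,80,80),(45,255,255),(205,165,255,215),.015)
blob("tag",(22,120,120),(34,255,255),(295,150,340,185),.11)
blob("holder",(0,0,0),(180,255,45),(290,140,340,185),.034)
blob("stand",(0,0,0),(180,255,255),(0,0,1,1),.012) if 0 else None
E
```

```text
((np.float64(201.5), np.float64(201.5)), np.int32(12), np.int32(12), np.int32(82), array([0.56347176, 0.12833374, 0.05      ]))
((np.float64(180.0), np.float64(226.0)), np.int32(15), np.int32(15), np.int32(161), array([0.49890764, 0.1846726 , 0.05      ]))
((np.float64(254.5), np.float64(235.5)), np.int32(16), np.int32(16), np.int32(153), array([ 0.47400596, -0.01175262,  0.05      ]))
((np.float64(281.5), np.float64(236.0)), np.int32(16), np.int32(15), np.int32(149), array([ 0.47270797, -0.08253167,  0.05      ]))
((np.float64(214.5), np.float64(237.5)), np.int32(16), np.int32(16), np.int32(148), array([0.46876962, 0.09338183, 0.05      ]))
[316.20826745 188.33565998]
[330.52514387 166.3160427 ]
[255.62962969 169.30408404]
[228.78402448 172.61248078]
[294.23511914 162.4596961 ]
green ((139.37303161621094, 218.34417724609375), (42.676353454589844, 77.47523498535156), 5.8263421058654785) ctr [0.5198 0.3012 0.02  ] edges [0.21   0.1175 0.2095 0.116 ] long dir deg -4.6
[[0.421, 0.3678], [0.6304, 0.3508], [0.6182, 0.2339], [0.4096, 0.2523]]
red ((368.4961853027344, 230.91976928710938), (
[... 314 characters left out ...]
9575195) ctr [0.5904 0.0565 0.015 ] edges [0.0808 0.0819 0.0805 0.0816] long dir deg -110.7
[[0.5669, 0.1088], [0.6426, 0.0808], [0.6136, 0.0041], [0.5382, 0.0324]]
tag ((317.0384521484375, 164.19232177734375), (7.452413558959961, 27.45625877380371), 78.69007110595703) ctr [ 0.6541 -0.1688  0.11  ] edges [0.0688 0.0187 0.0687 0.0187] long dir deg -78.8
[[0.6566, -0.1333], [0.67, -0.2008], [0.6516, -0.2042], [0.6382, -0.1368]]
holder ((302.0614929199219, 165.7899932861328), (14.295464515686035, 25.488689422607422), 33.023868560791016) ctr [ 0.6599 -0.14    0.034 ] edges [0.0691 0.0384 0.069  0.0383] long dir deg -33.2
[[0.6416, -0.1051], [0.6995, -0.1429], [0.6782, -0.1749], [0.6205, -0.137]]
```

Emit:
arm_command(
  motion=[
    {"delta_pos":[0.126,-0.163,0],"rot":[0,0,0.261],"hand":-1},
    {"delta_pos":[0.126,-0.163,0],"rot":[0,0,0.261],"hand":-1},
    {"delta_pos":[0.126,-0.163,0],"rot":[0,0,0.261],"hand":-1},
    {"delta_pos":[0.126,-0.163,0],"rot":[0,0,0.261],"hand":-1},
    {"delta_pos":[0.126,-0.163,0],"rot":[0,0,0.261],"hand":-1},
  ],
  grip_force=25,
)

```text
t: 0.82
eef_pos: [0.2541, -0.4603, 0.2295]
eef_rot: [0.0, 1.0, -0.0, 0.0]
wrist_force: [0.8, -1.1, 0.6]
opening: 0.0928
```

```bash
python3 - <<'E'
from h import *
t=snapshot("top");s=snapshot("scene")
u=lambda p,o,k:(p[0]/k+o[0],p[1]/k+o[1])
A=lambda x,y:(t,u((x,y),(100,125),4),None)
B=lambda x,y:(s,u((x,y),(200,140),3.8),None)
print("pin tip",tri([A(516,268),B(349,210)]), onplane(t,A(516,268)[1],.075))
print("post top",tri([A(220,82),B(692,236)]))
print("hook end",tri([A(237,238),B(620,117)]))
print("bottle",onplane(t,A(631,66)[1],.1))
print("nut",onplane(t,(240+248/4,125+336/4),.012), "washer",onplane(t,(201.5,201.5),.006))
E
```

```text
pin tip [0.58768319 0.05611066 0.06953974] [0.58694238 0.05394497 0.075     ]
post top [0.69686707 0.23173133 0.14562179]
hook end [0.60141785 0.22031984 0.14401405]
bottle [ 0.7139873  -0.02054946  0.1       ]
nut [ 0.54421281 -0.14115337  0.012     ] washer [0.56525867 0.13413108 0.006     ]
```

Emit:
arm_command(
  motion=[
    {"delta_pos":[0.1,-0.18,0],"hand":-1},
    {"delta_pos":[0.1,-0.18,0],"hand":-1},
    {"delta_pos":[0.1,-0.18,0],"hand":-1},
    {"delta_pos":[0.1,-0.18,0],"hand":-1},
    {"delta_pos":[0.1,-0.18,0],"hand":-1},
  ],
)

```text
validation failed for argument at $.mo...
```

Emit:
arm_command(
  motion=[
    {"delta_pos":[0.1,-0.18,0],"hand":-0.1},
    {"delta_pos":[0.1,-0.18,0],"hand":-0.1},
    {"delta_pos":[0.1,-0.18,0],"hand":-0.1},
    {"delta_pos":[0.1,-0.18,0],"hand":-0.1},
    {"delta_pos":[0.1,-0.18,0],"hand":-0.1},
  ],
)

```text
validation failed for argument at $.mo...
```

Emit:
arm_command(
  motion=[
    {"delta_pos":[0.046,-0.15,0],"hand":-0.15},
    {"delta_pos":[0.046,-0.15,0],"hand":-0.15},
    {"delta_pos":[0.046,-0.15,0],"hand":-0.15},
    {"delta_pos":[0.046,-0.15,0],"hand":-0.15},
    {"delta_pos":[0.046,-0.15,0],"hand":-0.15},
  ],
)

```text
validation failed for argument at $.mo...
```

```bash
python3 - <<'E'
from h import *
s=sense();print(s["eef_pos"],s["eef_rot"],s["opening"],abs(s["dq"]).max(),s["joint_pos"])
d=snapshot("wrist"); cv2.imwrite("pics/w1.png",d["img"])
E
```

```text
[ 0.25532681 -0.45872317  0.23053984] [4.58225570e-04 9.99998761e-01 1.36671885e-03 6.33180652e-04] 0.09308386047044491 0.06410689143316911 [-1.11189499e+00 -2.15487382e-01  1.75952065e+00  7.31513283e-04
  1.59617779e+00  4.56186965e-01]
```

View pics/w1.png

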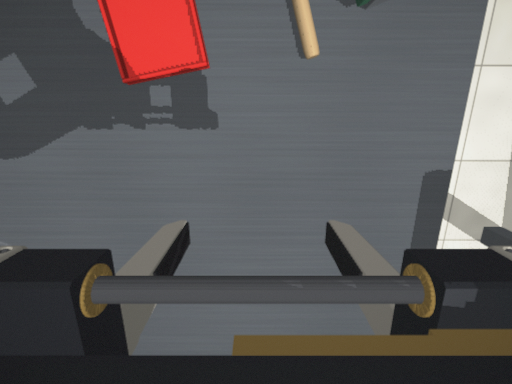

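Emit:
arm_command(
  motion=[
    {"delta_pos":[0.1,-0.18,0],"rot":[0,0,0],"hand":-1},
    {"delta_pos":[0.1,-0.18,0],"rot":[0,0,0],"hand":-1},
    {"delta_pos":[0.1,-0.18,0],"rot":[0,0,0],"hand":-0.1},
    {"delta_pos":[0.1,-0.18,0],"rot":[0,0,0],"hand":-0.1},
    {"delta_pos":[0.1,-0.18,0],"rot":[0,0,0],"hand":-0.1},
  ],
)

```text
t: 1.38
eef_pos: [0.3542, -0.2813, 0.2298]
eef_rot: [0.0, 1.0, -0.001, 0.0]
wrist_force: [0.6, 0.4, 0.5]
opening: 0.0778
```

Emit:
arm_command(
  motion=[
    {"delta_pos":[0.1,-0.18,0],"rot":[0,0,0],"hand":-0.1},
    {"delta_pos":[0.1,-0.18,0],"rot":[0,0,0],"hand":-0.1},
    {"delta_pos":[0.1,-0.18,0],"rot":[0,0,0],"hand":-0.1},
    {"delta_pos":[0.1,-0.18,0],"rot":[0,0,0],"hand":-0.1},
    {"delta_pos":[0.1,-0.18,0],"rot":[0,0,0],"hand":-0.1},
  ],
)

```text
t: 1.8
eef_pos: [0.4548, -0.1009, 0.2299]
eef_rot: [0.0, 1.0, -0.0, 0.0]
wrist_force: [1.7, -1.3, 0.3]
opening: 0.0517
```

Emit:
arm_command(
  motion=[
    {"delta_pos":[0.046,-0.15,0],"rot":[0,0,0],"hand":-0.15},
    {"delta_pos":[0.046,-0.15,0],"rot":[0,0,0],"hand":-0.15},
    {"delta_pos":[0.046,-0.15,0],"rot":[0,0,0],"hand":-0.15},
    {"delta_pos":[0.046,-0.15,0],"rot":[0,0,0],"hand":-0.15},
    {"delta_pos":[0.046,-0.15,0],"rot":[0,0,0],"hand":-0.15},
  ],
)

```text
t: 2.22
eef_pos: [0.5013, 0.0514, 0.2292]
eef_rot: [-0.0, 1.0, 0.002, -0.0]
wrist_force: [1.1, 0.5, 0.4]
opening: 0.0533
```

```bash
python3 - <<'E'
from h import *
s=sense();print(s["eef_pos"],s["eef_rot"],s["opening"],abs(s["dq"]).max(),s["joint_pos"])
d=snapshot("wrist"); cv2.imwrite("pics/w2.png",d["img"])
E
```

```text
[0.50130408 0.05143877 0.2292197 ] [-4.50173012e-04  9.99998707e-01  1.51815948e-03 -2.80260212e-04] 0.05331668294527492 0.10337730500754358 [ 5.10921261e-02 -2.62320324e-01  1.80029016e+00  9.27531265e-04
  1.60413802e+00  1.61888281e+00]
```

View pics/w2.png

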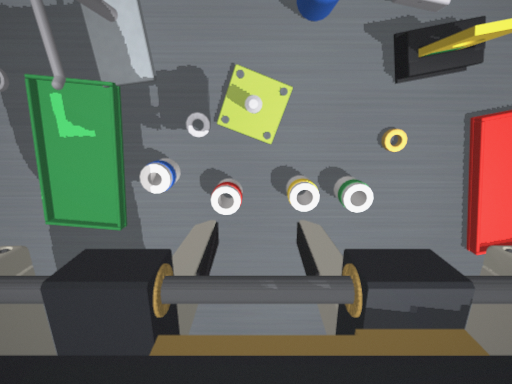

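```bash
cat > wf.py <<'E'
from h import *
def rings(d,s,z=0.05,lo=150):
    g=d["img"].min(axis=2); m=(g>lo).astype(np.uint8)
    n,l,st,c=cv2.connectedComponentsWithStats(m); r=[]
    for i in range(1,n):
        x,y,w,h,a=st[i]
        if a>60 and w<60 and h<60 and y<300: r.append((round(x+(w-1)/2,1),round(y+(h-1)/2,1),w,h,a,onplane(d,(x+(w-1)/2,y+(h-1)/2),z,s).round(4)))
    return r
if __name__=="__main__":
    s=sense();d=snapshot("wrist");print(s["eef_pos"],abs(s["dq"]).max())
    for q in rings(d,s): print(*q)
E
python3 - <<'E'
from wf import *
s=sense();d=snapshot("wrist");print(s["eef_pos"],abs(s["dq"]).max())
for q in rings(d,s): print(*q)
save("w3",d["img"],190,50,320,140,6)
hsv=cv2.cvtColor(d["img"],cv2.COLOR_BGR2HSV);g=cv2.inRange(hsv,(28,80,60),(48,255,255))[50:150,200:310]
g=cv2.morphologyEx(g,cv2.MORPH_CLOSE,np.ones((9,9)))
cs,_=cv2.findContours(g,cv2.RETR_EXTERNAL,cv2.CHAIN_APPROX_NONE);c=max(cs,key=cv2.contourArea)
b=cv2.boxPoints(cv2.minAreaRect(c))+[200,50];P=np.array([onplane(d,p,.015,s) for p in b]);print(P.round(4),P.mean(0),np.linalg.norm(P[0]-P[1]),np.linalg.norm(P[1]-P[2]))
print("pin",onplane(d,(254,103),.075,s))
E
```

```text
[0.50076117 0.04934771 0.22919002] 0.05961395860696308
251.5 103.0 18 19 260 [0.5903 0.0552 0.05  ]
196.0 124.0 23 25 333 [0.5656 0.1233 0.05  ]
154.0 178.0 33 31 675 [0.4974 0.182  0.05  ]
175.0 173.0 7 17 61 [0.5042 0.1542 0.05  ]
302.5 196.5 30 30 613 [ 0.473 -0.012  0.05 ]
356.0 197.5 31 30 618 [ 0.4718 -0.0831  0.05  ]
223.5 199.5 30 30 581 [0.4684 0.0927 0.05  ]
[[0.5672 0.1107 0.015 ]
 [0.6401 0.0787 0.015 ]
 [0.6139 0.0036 0.015 ]
 [0.5378 0.0317 0.015 ]] [0.5897619  0.05616974 0.015     ] 0.07959429080288037 0.07950311859929551
pin [0.58935578 0.05193215 0.075     ]
```

View pics/w3.png

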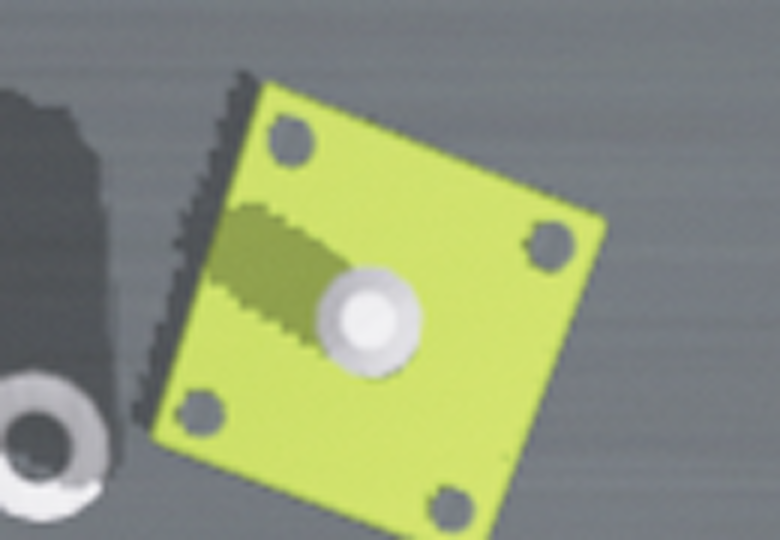

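Emit:
arm_command(
  motion=[
    {"delta_pos":[-0.032,-0.044,0],"rot":[0,0,0],"hand":-0.15},
    {"delta_pos":[-0.032,-0.044,0.03],"rot":[0,0,0],"hand":-0.15},
    {"delta_pos":[-0.032,-0.044,0.07],"rot":[0,0,0],"hand":-0.15},
    {"delta_pos":[-0.032,-0.044,0.11],"rot":[0,0,0],"hand":-0.15},
    {"delta_pos":[-0.032,-0.044,0.13],"rot":[0,0,0],"hand":-0.15},
  ],
)

```text
t: 2.73
eef_pos: [0.4664, 0.0901, 0.0954]
eef_rot: [0.0, 1.0, -0.001, -0.002]
wrist_force: [-0.4, -0.3, -1.1]
opening: 0.0537
```

```bash
python3 - <<'E'
from wf import *
for k in range(3):
    s=sense();d=snapshot("wrist");print(s["t"],s["eef_pos"],abs(s["dq"]).max())
for q in rings(d,s): print(*q)
cv2.imwrite("pics/w4.png",d["img"])
E
```

```text
2.7333 [0.46641787 0.09005964 0.09540025] 0.38681293294200697
2.7833 [0.4655432  0.08984904 0.09299869] 0.10763278989964652
2.8333 [0.46633635 0.09003273 0.09622016] 0.08406396947285266
118.5 6.0 26 13 255 [0.6112 0.1797 0.05  ]
312.0 33.5 33 38 948 [0.5951 0.0516 0.05  ]
205.0 87.0 39 41 938 [0.5614 0.1257 0.05  ]
134.5 173.5 52 50 1605 [0.4986 0.1841 0.05  ]
357.0 177.0 25 15 155 [0.4956 0.0107 0.05  ]
434.0 177.0 27 13 191 [ 0.4955 -0.0495  0.05  ]
381.5 203.0 52 49 1707 [ 0.474  -0.0113  0.05  ]
471.0 204.0 51 49 1468 [ 0.4731 -0.0836  0.05  ]
252.0 209.0 49 49 1573 [0.4691 0.093  0.05  ]
```

View pics/w4.png

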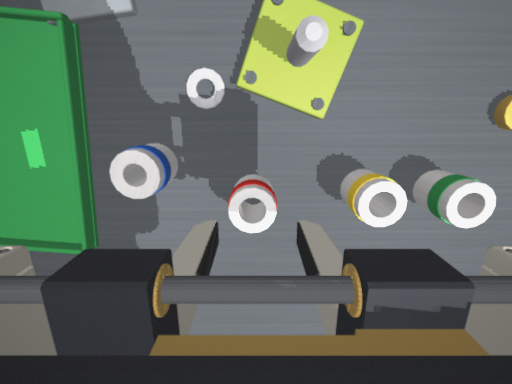

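Emit:
arm_command(
  motion=[
    {"delta_pos":[0.0025,-0.003,0.02],"rot":[0,0,0],"hand":-0.15},
    {"delta_pos":[0.0025,-0.003,0.05],"rot":[0,0,0],"hand":-0.15},
    {"delta_pos":[0.0025,-0.003,0.065],"rot":[0,0,0],"hand":-0.15},
    {"delta_pos":[0.0025,-0.003,0.065],"rot":[0,0,0],"hand":0.3},
    {"delta_pos":[0.0025,-0.003,0.065],"rot":[0,0,0],"hand":0.3},
  ],
)

```text
t: 3.3
eef_pos: [0.4713, 0.0942, 0.0365]
eef_rot: [-0.0, 1.0, -0.001, 0.001]
wrist_force: [0.6, -0.5, -0.1]
opening: 0.044
```

Emit:
arm_command(
  motion=[
    {"delta_pos":[0,0,0],"rot":[0,0,0],"hand":0.4},
    {"delta_pos":[0,0,0],"rot":[0,0,0],"hand":0.4},
    {"delta_pos":[0,0,0],"rot":[0,0,0],"hand":0.4},
    {"delta_pos":[0,0,0],"rot":[0,0,0],"hand":0.4},
  ],
)

```text
t: 3.63
eef_pos: [0.4717, 0.0946, 0.0371]
eef_rot: [0.0, 1.0, -0.0, 0.002]
wrist_force: [1.0, -3.7, 10.0]
opening: 0.0398
```

Emit:
arm_command(
  motion=[
    {"delta_pos":[0,0,-0.02],"rot":[0,0,0],"hand":0.4},
    {"delta_pos":[0,0,-0.05],"rot":[0,0,0],"hand":0.4},
    {"delta_pos":[0,0,-0.08],"rot":[0,0,0],"hand":0.4},
    {"delta_pos":[0,0,-0.1],"rot":[0,0,0],"hand":0.4},
    {"delta_pos":[0,0,-0.1],"rot":[0,0,0],"hand":0.4},
  ],
)

```text
t: 4.05
eef_pos: [0.4722, 0.095, 0.1405]
eef_rot: [-0.001, 1.0, -0.0, 0.004]
wrist_force: [0.0, 0.3, -1.1]
opening: 0.0392
```

```bash
cat > inhand.py <<'E'
from wf import *
import sys
ps=[]
for k in range(4):
    s=sense();d=snapshot("wrist");ps.append(s["eef_pos"])
print(s["t"],np.mean(ps,0).round(4),np.std(ps,0).round(4),"f",s["wrist_force"].round(1),"open",round(s["opening"],4))
Rw=q2R(s["eef_rot"])
for q in rings(d,s):
    # tool-frame position of ring centre at tool z = -0.013 (sleeve top) computed
    c=np.linalg.solve(K(d),np.array([q[0],q[1],1.]));M=d["mount"];v=M[:3,:3]@c;o=M[:3,3]
    zt=float(sys.argv[2]) if len(sys.argv)>2 else -0.013
    print(q[:5],"tool@z",(o+v*(zt-o[2])/v[2]).round(4),"world z.05",q[5])
cv2.imwrite(f"pics/{sys.argv[1]}.png",d["img"])
E
python3 inhand.py h1
```

```text
4.2 [0.4712 0.0948 0.1371] [0.0007 0.0001 0.0023] f [-0.4 -0.7 -0.8] open 0.0397
(np.float64(130.0), np.float64(18.0), np.int32(55), np.int32(37), np.int32(1416)) tool@z [ 0.1202 -0.0589 -0.013 ] world z.05 [0.6204 0.1946 0.05  ]
(np.float64(308.0), np.float64(55.5), np.int32(27), np.int32(30), np.int32(612)) tool@z [ 0.1042  0.026  -0.013 ] world z.05 [0.5934 0.0517 0.05  ]
(np.float64(217.5), np.float64(96.0), np.int32(32), np.int32(35), np.int32(626)) tool@z [ 0.0855 -0.019  -0.013 ] world z.05 [0.562  0.1275 0.05  ]
(np.float64(159.0), np.float64(169.5), np.int32(43), np.int32(42), np.int32(1161)) tool@z [ 0.0475 -0.0526 -0.013 ] world z.05 [0.498  0.1841 0.05  ]
(np.float64(348.0), np.float64(173.0), np.int32(21), np.int32(13), np.int32(97)) tool@z [ 0.0456  0.0511 -0.013 ] world z.05 [0.4948 0.0094 0.05  ]
(np.float64(414.0), np.float64(173.0), np.int32(23), np.int32(11), np.int32(132)) tool@z [ 0.0456  0.0875 -0.013 ] world z.05 [ 0.4948 -0.0517  0.05  ]
(np.float64(368.0), np.float64(195.0), np.int32(43), np.int32(41), np.int32(1236)) tool@z [ 0.033   0.0636 -0.013 ] world z.05 [ 0.4735 -0.0116  0.05  ]
(np.float64(443.0), np.float64(195.5), np.int32(43), np.int32(42), np.int32(1139)) tool@z [ 0.0327  0.106  -0.013 ] world z.05 [ 0.473  -0.0829  0.05  ]
(np.float64(248.0), np.float64(207.0), np.int32(27), np.int32(15), np.int32(174)) tool@z [ 0.0258 -0.0041 -0.013 ] world z.05 [0.4614 0.1023 0.05  ]
```

View pics/h1.png

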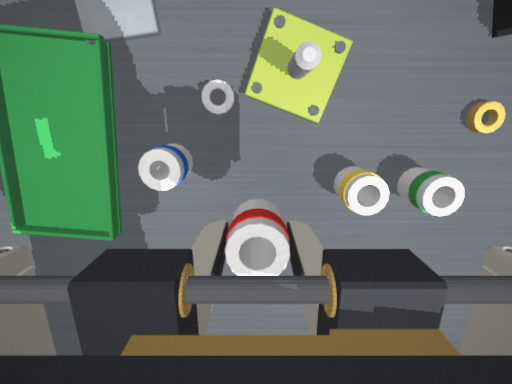

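Emit:
arm_command(
  motion=[
    {"delta_pos":[0.121,0.039,0],"rot":[0,0,0],"hand":0.4},
    {"delta_pos":[0.121,0.039,0],"rot":[0,0,0],"hand":0.4},
    {"delta_pos":[0.121,0.039,0],"rot":[0,0,0],"hand":0.4},
    {"delta_pos":[0.121,0.039,0],"rot":[0,0,0],"hand":0.4},
    {"delta_pos":[0.121,0.039,0],"rot":[0,0,0],"hand":0.4},
  ],
)

```text
t: 4.67
eef_pos: [0.5919, 0.055, 0.1319]
eef_rot: [0.0, 1.0, -0.001, -0.002]
wrist_force: [-1.3, 0.3, -1.6]
opening: 0.0396
```

```bash
python3 inhand.py h2 | head -1; python3 - <<'E'
from h import *
t=snapshot("top");s=snapshot("scene")
a=cv2.resize(s["img"][140:260,220:360],None,fx=5,fy=5,interpolation=cv2.INTER_CUBIC);cv2.imwrite("pics/sc2.png",a)
E
```

```text
4.8167 [0.5909 0.0555 0.133 ] [0.0006 0.0004 0.0008] f [ 0.1 -0.4 -1.1] open 0.0398
```

View pics/h2.png

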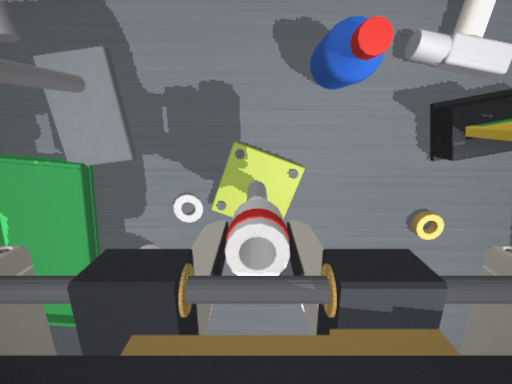

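View pics/sc2.png

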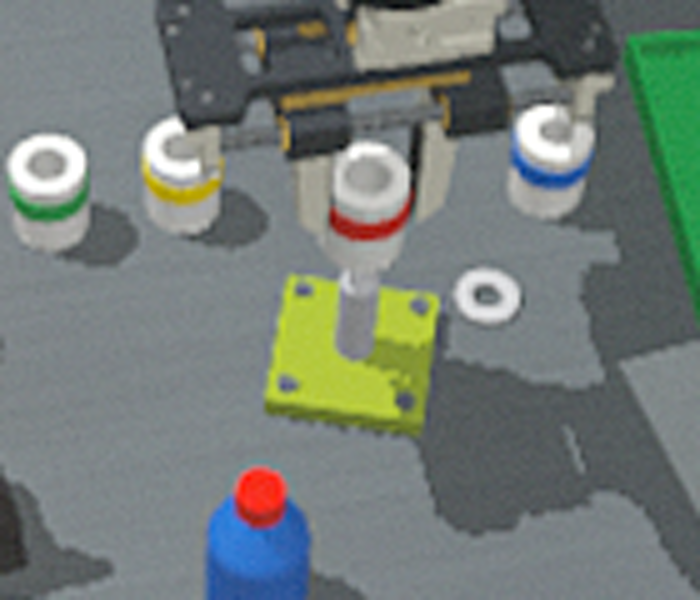

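Emit:
arm_command(
  motion=[
    {"delta_pos":[0.001,0,0.01],"rot":[0,0,0],"hand":0.4},
    {"delta_pos":[0.001,0,0.016],"rot":[0,0,0],"hand":0.4},
    {"delta_pos":[0.001,0,0.02],"rot":[0,0,0],"hand":0.4},
    {"delta_pos":[0.001,0,0.022],"rot":[0,0,0],"hand":0.4},
    {"delta_pos":[0.001,0,0.023],"rot":[0,0,0],"hand":0.4},
  ],
)

```text
t: 5.38
eef_pos: [0.5921, 0.0557, 0.111]
eef_rot: [0.0, 1.0, -0.0, -0.0]
wrist_force: [-0.2, 0.2, -0.9]
opening: 0.0397
```

Emit:
arm_command(
  motion=[
    {"delta_pos":[0,0,0.001],"rot":[0,0,0],"hand":0.4},
    {"delta_pos":[0,0,0.002],"rot":[0,0,0],"hand":0.4},
    {"delta_pos":[0,0,0.003],"rot":[0,0,0],"hand":0.4},
    {"delta_pos":[0,0,0.004],"rot":[0,0,0],"hand":0.4},
  ],
)

```text
t: 5.72
eef_pos: [0.5924, 0.0557, 0.1077]
eef_rot: [-0.0, 1.0, -0.0, 0.0]
wrist_force: [-0.3, -0.1, -1.1]
opening: 0.0396
```

Emit:
arm_command(
  motion=[
    {"delta_pos":[0,0,0.001],"rot":[0,0,0],"hand":0.4},
    {"delta_pos":[0,0,0.002],"rot":[0,0,0],"hand":0.4},
    {"delta_pos":[0,0,0.003],"rot":[0,0,0],"hand":0.4},
    {"delta_pos":[0,0,0.004],"rot":[0,0,0],"hand":0.4},
    {"delta_pos":[0,0,0.004],"rot":[0,0,0],"hand":0.4},
  ],
)

```text
t: 6.13
eef_pos: [0.5924, 0.0558, 0.1036]
eef_rot: [-0.0, 1.0, -0.0, 0.0]
wrist_force: [2.2, 1.9, -0.9]
opening: 0.0397
```

Emit:
arm_command(
  motion=[
    {"delta_pos":[0,0,0.002],"rot":[0,0,0],"hand":0.4},
    {"delta_pos":[0,0,0.004],"rot":[0,0,0],"hand":0.4},
    {"delta_pos":[0,0,0.006],"rot":[0,0,0],"hand":0.4},
    {"delta_pos":[0,0,0.008],"rot":[0,0,0],"hand":0.4},
    {"delta_pos":[0,0,0.008],"rot":[0,0,0],"hand":0.4},
  ],
)

```text
t: 6.55
eef_pos: [0.5923, 0.0558, 0.0952]
eef_rot: [-0.0, 1.0, -0.0, -0.0]
wrist_force: [3.2, 2.5, -3.3]
opening: 0.0397
```

Emit:
arm_command(
  motion=[
    {"delta_pos":[0.0005,-0.0005,0.008],"rot":[0,0,0],"hand":0.4},
    {"delta_pos":[0.0005,-0.0005,0.016],"rot":[0,0,0],"hand":0.4},
    {"delta_pos":[0.0005,-0.0005,0.024],"rot":[0,0,0],"hand":0.4},
    {"delta_pos":[0.0005,-0.0005,0.03],"rot":[0,0,0],"hand":0.4},
    {"delta_pos":[0.0005,-0.0005,0.035],"rot":[0,0,0],"hand":0.4},
  ],
)

```text
t: 6.97
eef_pos: [0.5926, 0.0562, 0.0594]
eef_rot: [0.0, 1.0, -0.0, -0.0]
wrist_force: [1.0, 0.9, -1.3]
opening: 0.0399
```

Emit:
arm_command(
  motion=[
    {"delta_pos":[0,0,0.002],"rot":[0,0,0],"hand":0.4},
    {"delta_pos":[0,0,0.004],"rot":[0,0,0],"hand":0.4},
    {"delta_pos":[0,0,0.006],"rot":[0,0,0],"hand":0.4},
    {"delta_pos":[0,0,0.007],"rot":[0,0,0],"hand":0.4},
    {"delta_pos":[0,0,0.008],"rot":[0,0,0],"hand":0.4},
  ],
)

```text
t: 7.38
eef_pos: [0.5928, 0.0562, 0.0526]
eef_rot: [0.0, 1.0, -0.0, -0.0]
wrist_force: [0.2, 0.5, -1.0]
opening: 0.0399
```

Emit:
arm_command(
  motion=[
    {"delta_pos":[0,0,0.001],"rot":[0,0,0],"hand":0.4},
    {"delta_pos":[0,0,0.002],"rot":[0,0,0],"hand":0.4},
    {"delta_pos":[0,0,0.002],"rot":[0,0,0],"hand":0.4},
  ],
)

```text
t: 7.63
eef_pos: [0.5931, 0.0562, 0.0521]
eef_rot: [0.0, 1.0, -0.0, 0.0]
wrist_force: [-6.3, -0.9, 12.0]
opening: 0.0398
```

Emit:
arm_command(
  motion=[
    {"delta_pos":[0,0,-0.02],"rot":[0,0,0],"hand":0.4},
    {"delta_pos":[0,0,-0.05],"rot":[0,0,0],"hand":0.4},
    {"delta_pos":[0,0,-0.085],"rot":[0,0,0],"hand":0.4},
    {"delta_pos":[-0.01,-0.018,-0.088],"rot":[0,0,0],"hand":0.4},
    {"delta_pos":[-0.03,-0.05,-0.088],"rot":[0,0,0],"hand":0.4},
  ],
)

```text
t: 8.05
eef_pos: [0.5646, 0.1051, 0.1415]
eef_rot: [0.0, 1.0, -0.002, 0.002]
wrist_force: [0.4, 1.2, -2.4]
opening: 0.0395
```

Emit:
arm_command(
  motion=[
    {"delta_pos":[-0.113,-0.15,0],"rot":[0,0,0],"hand":0.4},
    {"delta_pos":[-0.113,-0.15,0],"rot":[0,0,0],"hand":0.4},
    {"delta_pos":[-0.113,-0.15,0],"rot":[0,0,0],"hand":0.4},
    {"delta_pos":[-0.113,-0.15,0],"rot":[0,0,0],"hand":0.4},
    {"delta_pos":[-0.113,-0.15,0],"rot":[0,0,0],"hand":0.4},
  ],
)

```text
t: 8.47
eef_pos: [0.4475, 0.2587, 0.139]
eef_rot: [-0.0, 1.0, 0.001, 0.0]
wrist_force: [1.0, -0.6, -2.2]
opening: 0.0397
```

Emit:
arm_command(
  motion=[
    {"delta_pos":[0,-0.051,0],"rot":[0,0,0],"hand":0.4},
    {"delta_pos":[0,-0.051,0.02],"rot":[0,0,0],"hand":0.4},
    {"delta_pos":[0,-0.051,0.05],"rot":[0,0,0],"hand":0.4},
    {"delta_pos":[0,-0.051,0.05],"rot":[0,0,0],"hand":0.4},
  ],
)

```text
t: 8.8
eef_pos: [0.4477, 0.3069, 0.0837]
eef_rot: [0.002, 1.0, 0.001, -0.003]
wrist_force: [-0.7, -0.4, -3.7]
opening: 0.0396
```

```bash
python3 inhand.py h3; python3 find.py
```

```text
8.95 [0.449  0.3069 0.0871] [0.0009 0.0001 0.0023] f [-0.4  0.3 -0.9] open 0.0393
(np.float64(134.0), np.float64(3.0), np.int32(29), np.int32(7), np.int32(149)) tool@z [ 0.1263 -0.0562 -0.013 ] world z.05 [0.5951 0.3844 0.05  ]
(np.float64(465.0), np.float64(67.0), np.int32(41), np.int32(45), np.int32(1056)) tool@z [ 0.0991  0.1038 -0.013 ] world z.05 [0.5576 0.1651 0.05  ]
(np.float64(422.0), np.float64(154.5), np.int32(55), np.int32(54), np.int32(1951)) tool@z [ 0.0558  0.0901 -0.013 ] world z.05 [0.4983 0.184  0.05  ]
(np.float64(247.0), np.float64(207.0), np.int32(25), np.int32(15), np.int32(148)) tool@z [ 0.0258 -0.0046 -0.013 ] world z.05 [0.4572 0.3138 0.05  ]
((np.float64(201.5), np.float64(201.5)), np.int32(12), np.int32(12), np.int32(84), array([0.56347176, 0.12833374, 0.05      ]))
((np.float64(180.0), np.float64(226.0)), np.int32(15), np.int32(15), np.int32(160), array([0.49890764, 0.1846726 , 0.05      ]))
((np.float64(254.5), np.float64(235.5)), np.int32(16), np.int32(16), np.int32(152), array([ 0.47400596, -0.01175262,  0.05      ]))
((np.float64(281.5), np.float64(236.0)), np.int32(16), np.int32(15), np.int32(149), array([ 0.47270797, -0.08253167,  0.05      ]))
[316.20826745 188.33565998]
[330.52514387 166.3160427 ]
[255.62962969 169.30408404]
[228.78402448 172.61248078]
```

View pics/h3.png

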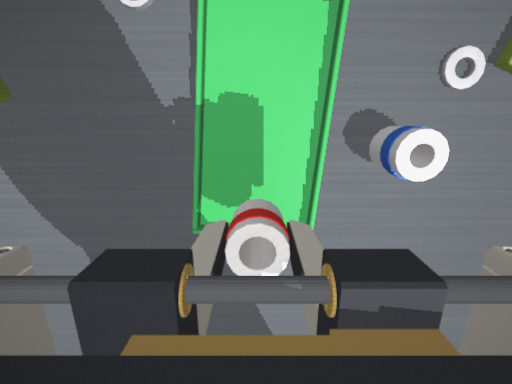

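Emit:
arm_command(
  motion=[
    {"delta_pos":[0.005,0,0.01],"rot":[0,0,0],"hand":0.4},
    {"delta_pos":[0.005,0,0.025],"rot":[0,0,0],"hand":0.4},
    {"delta_pos":[0.005,0,0.036],"rot":[0,0,0],"hand":0.4},
    {"delta_pos":[0.005,0,0.041],"rot":[0,0,0],"hand":0.4},
    {"delta_pos":[0.005,0,0.041],"rot":[0,0,0],"hand":0.4},
  ],
)

```text
t: 9.52
eef_pos: [0.4545, 0.3068, 0.0461]
eef_rot: [0.001, 1.0, -0.0, -0.001]
wrist_force: [0.2, -0.8, -1.3]
opening: 0.0396
```

Emit:
arm_command(
  motion=[
    {"delta_pos":[0,0,0.001],"rot":[0,0,0],"hand":0.4},
    {"delta_pos":[0,0,0.002],"rot":[0,0,0],"hand":0.4},
    {"delta_pos":[0,0,0.003],"rot":[0,0,0],"hand":0.4},
    {"delta_pos":[0,0,0.003],"rot":[0,0,0],"hand":0.4},
  ],
)

```text
t: 9.85
eef_pos: [0.455, 0.3074, 0.0449]
eef_rot: [-0.0, 1.0, -0.0, 0.0]
wrist_force: [-0.1, -0.0, -1.5]
opening: 0.0394
```

Emit:
arm_command(
  motion=[
    {"delta_pos":[0,0,0.001],"rot":[0,0,0],"hand":0.4},
    {"delta_pos":[0,0,0.002],"rot":[0,0,0],"hand":0.4},
    {"delta_pos":[0,0,0.003],"rot":[0,0,0],"hand":0.4},
    {"delta_pos":[0,0,0.003],"rot":[0,0,0],"hand":0.4},
  ],
)

```text
t: 10.18
eef_pos: [0.455, 0.3074, 0.0421]
eef_rot: [-0.0, 1.0, -0.0, 0.0]
wrist_force: [-2.1, -1.5, 4.1]
opening: 0.0398
```

Contact; release and rise.

Emit:
arm_command(
  motion=[
    {"delta_pos":[0,0,0],"rot":[0,0,0],"hand":-0.1},
    {"delta_pos":[0,0,0],"rot":[0,0,0],"hand":-0.1},
    {"delta_pos":[0,0,0],"rot":[0,0,0],"hand":-0.1},
    {"delta_pos":[0,0,-0.02],"rot":[0,0,0],"hand":-0.1},
    {"delta_pos":[0,0,-0.06],"rot":[0,0,0],"hand":-0.1},
  ],
)

```text
t: 10.6
eef_pos: [0.453, 0.3061, 0.0978]
eef_rot: [0.002, 1.0, -0.0, -0.003]
wrist_force: [-0.1, -0.2, -0.1]
opening: 0.051
```

Emit:
arm_command(
  motion=[
    {"delta_pos":[0,0,-0.03],"rot":[0,0,0],"hand":-0.1},
    {"delta_pos":[0,0.04,-0.03],"rot":[0,0,0],"hand":-0.1},
    {"delta_pos":[0.01,0.08,-0.03],"rot":[0,0,0],"hand":-0.15},
    {"delta_pos":[0.01,0.12,-0.03],"rot":[0,0,0],"hand":-0.15},
    {"delta_pos":[0.01,0.16,-0.03],"rot":[0,0,0],"hand":-0.15},
  ],
)

```text
t: 11.02
eef_pos: [0.4647, 0.1458, 0.1317]
eef_rot: [-0.0, 1.0, 0.0, 0.0]
wrist_force: [1.5, 0.2, -0.4]
opening: 0.0534
```

```bash
python3 inhand.py h4; python3 find.py; python3 -c "
from h import *
t=snapshot('top');save('t4',t['img'],100,125,300,265,4)"
```

```text
11.1667 [0.4649 0.1437 0.1318] [0.0002 0.0021 0.0001] f [-0.4  0.2 -1. ] open 0.0533
(np.float64(377.0), np.float64(46.5), np.int32(27), np.int32(30), np.int32(618)) tool@z [ 0.1082  0.0592 -0.013 ] world z.05 [0.594  0.0468 0.05  ]
(np.float64(267.0), np.float64(90.5), np.int32(33), np.int32(36), np.int32(735)) tool@z [ 0.0882  0.0061 -0.013 ] world z.05 [0.561  0.1354 0.05  ]
(np.float64(212.5), np.float64(164.5), np.int32(44), np.int32(44), np.int32(1184)) tool@z [ 0.0503 -0.0232 -0.013 ] world z.05 [0.4982 0.1844 0.05  ]
(np.float64(424.0), np.float64(190.0), np.int32(43), np.int32(41), np.int32(1046)) tool@z [ 0.0359  0.0947 -0.013 ] world z.05 [ 0.4734 -0.0117  0.05  ]
(np.float64(495.0), np.float64(191.0), np.int32(33), np.int32(41), np.int32(762)) tool@z [ 0.0354  0.1346 -0.013 ] world z.05 [ 0.4722 -0.0782  0.05  ]
(np.float64(84.5), np.float64(214.5), np.int32(42), np.int32(40), np.int32(896)) tool@z [ 0.0211 -0.0982 -0.013 ] world z.05 [0.4501 0.3095 0.05  ]
((np.float64(201.5), np.float64(201.5)), np.int32(12), np.int32(12), np.int32(81), array([0.56347176, 0.12833374, 0.05      ]))
((np.float64(254.5), np.float64(235.5)), np.int32(16), np.int32(16), np.int32(152), array([ 0.47400596, -0.01175262,  0.05      ]))
((np.float64(281.5), np.float64(236.0)), np.int32(16), np.int32(15), np.int32(149), array([ 0.47270797, -0.08253167,  0.05      ]))
[316.20826745 188.33565998]
[255.62962969 169.30408404]
[228.78402448 172.61248078]
```

View pics/t4.png

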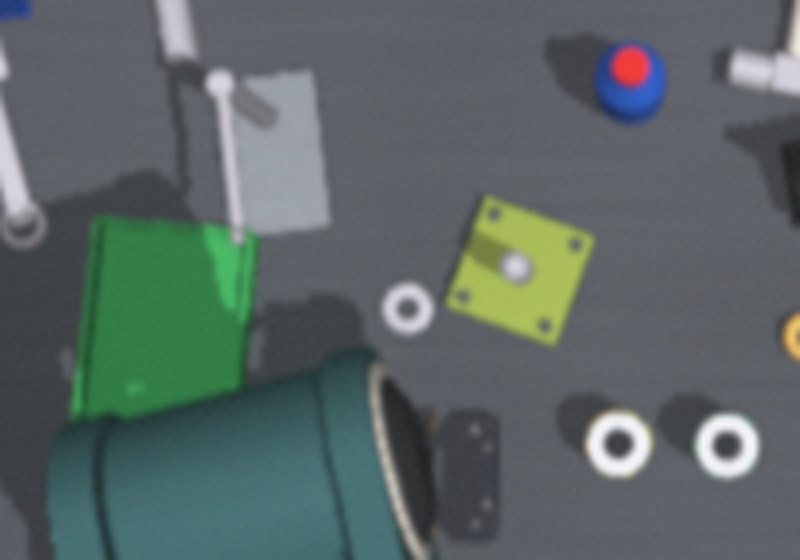

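```bash
python3 -c "
from h import *
for i in range(3): print(sense()['eef_pos'],sense()['t']); d=snapshot('wrist')
cv2.imwrite('pics/h5.png',d['img'])"
```

```text
[0.46485252 0.14821677 0.13160772] 11.3667
[0.46479474 0.14830678 0.13153609] 11.4167
[0.46478634 0.14829392 0.13150826] 11.4667
```

View pics/h5.png

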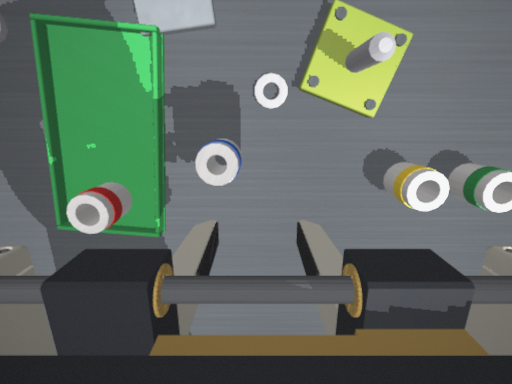

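Emit:
arm_command(
  motion=[
    {"delta_pos":[0.009,0.16,0],"rot":[0,0,0],"hand":-0.15},
    {"delta_pos":[0.009,0.16,0],"rot":[0,0,0],"hand":-0.15},
    {"delta_pos":[0.009,0.16,0],"rot":[0,0,0],"hand":-0.15},
    {"delta_pos":[0.009,0.16,0.02],"rot":[0,0,0],"hand":-0.15},
    {"delta_pos":[0.009,0.16,0.035],"rot":[0,0,0],"hand":-0.15},
  ],
)

```text
t: 11.93
eef_pos: [0.4742, -0.0168, 0.0964]
eef_rot: [0.001, 1.0, -0.001, 0.001]
wrist_force: [0.0, 0.4, -1.1]
opening: 0.0535
```

Emit:
arm_command(
  motion=[
    {"delta_pos":[0,0,0],"rot":[0,0,0],"hand":-0.15},
    {"delta_pos":[0,0,0],"rot":[0,0,0],"hand":-0.15},
    {"delta_pos":[0,0,0],"rot":[0,0,0],"hand":-0.15},
  ],
)

```text
t: 12.18
eef_pos: [0.4742, -0.0118, 0.0975]
eef_rot: [-0.0, 1.0, 0.001, 0.0]
wrist_force: [0.3, 0.4, -0.5]
opening: 0.0534
```

```bash
python3 inhand.py h6
```

```text
12.3333 [ 0.4743 -0.0117  0.0976] [0.     0.     0.0001] f [ 0.   0.  -0.3] open 0.0537
(np.float64(154.5), np.float64(50.5), np.int32(44), np.int32(38), np.int32(855)) tool@z [ 0.1064 -0.0488 -0.013 ] world z.05 [0.5933 0.0585 0.05  ]
(np.float64(91.0), np.float64(98.0), np.int32(37), np.int32(39), np.int32(791)) tool@z [ 0.0845 -0.0835 -0.013 ] world z.05 [0.5621 0.1078 0.05  ]
(np.float64(21.0), np.float64(183.0), np.int32(43), np.int32(49), np.int32(1378)) tool@z [ 0.0398 -0.1302 -0.013 ] world z.05 [0.4983 0.1742 0.05  ]
(np.float64(250.0), np.float64(182.0), np.int32(21), np.int32(9), np.int32(61)) tool@z [ 0.0405 -0.0028 -0.013 ] world z.05 [ 0.4995 -0.0073  0.05  ]
(np.float64(324.5), np.float64(186.0), np.int32(24), np.int32(15), np.int32(131)) tool@z [ 0.0382  0.0387 -0.013 ] world z.05 [ 0.4964 -0.0665  0.05  ]
(np.float64(255.5), np.float64(212.0), np.int32(48), np.int32(47), np.int32(1527)) tool@z [ 0.0227  0.0002 -0.013 ] world z.05 [ 0.4742 -0.0116  0.05  ]
(np.float64(343.0), np.float64(213.5), np.int32(49), np.int32(48), np.int32(1657)) tool@z [ 0.0218  0.0505 -0.013 ] world z.05 [ 0.4731 -0.0833  0.05  ]
```

View pics/h6.png

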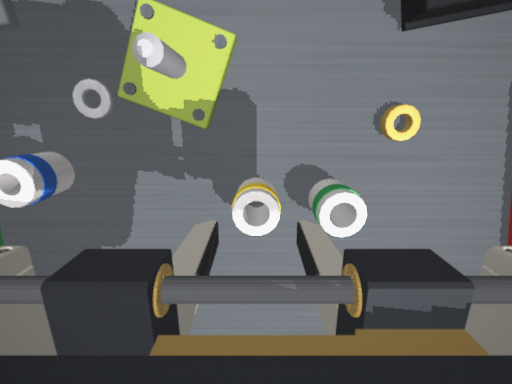

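Emit:
arm_command(
  motion=[
    {"delta_pos":[0,0,0.02],"rot":[0,0,0],"hand":-0.15},
    {"delta_pos":[0,0,0.045],"rot":[0,0,0],"hand":-0.15},
    {"delta_pos":[0,0,0.06],"rot":[0,0,0],"hand":-0.15},
    {"delta_pos":[0,0,0.06],"rot":[0,0,0],"hand":-0.1},
    {"delta_pos":[0,0,0.06],"rot":[0,0,0],"hand":0.4},
  ],
)

```text
t: 12.8
eef_pos: [0.4737, -0.0124, 0.0369]
eef_rot: [-0.0, 1.0, 0.0, -0.0]
wrist_force: [-0.4, -0.5, 0.0]
opening: 0.048
```

Emit:
arm_command(
  motion=[
    {"delta_pos":[0,0,0],"rot":[0,0,0],"hand":0.4},
    {"delta_pos":[0,0,0],"rot":[0,0,0],"hand":0.4},
    {"delta_pos":[0,0,0],"rot":[0,0,0],"hand":0.4},
    {"delta_pos":[0,0,0],"rot":[0,0,0],"hand":0.4},
  ],
)

```text
t: 13.13
eef_pos: [0.4746, -0.0127, 0.038]
eef_rot: [-0.0, 1.0, -0.0, 0.001]
wrist_force: [-0.3, 2.5, 7.3]
opening: 0.0396
```

Emit:
arm_command(
  motion=[
    {"delta_pos":[0,0,-0.02],"rot":[0,0,0],"hand":0.4},
    {"delta_pos":[0,0,-0.05],"rot":[0,0,0],"hand":0.4},
    {"delta_pos":[0,0,-0.08],"rot":[0,0,0],"hand":0.4},
    {"delta_pos":[0,0,-0.1],"rot":[0,0,0],"hand":0.4},
    {"delta_pos":[0,0,-0.1],"rot":[0,0,0],"hand":0.4},
  ],
)

```text
t: 13.55
eef_pos: [0.4755, -0.0129, 0.1417]
eef_rot: [0.0, 1.0, -0.0, 0.003]
wrist_force: [0.9, -0.3, 0.4]
opening: 0.0399
```

Emit:
arm_command(
  motion=[
    {"delta_pos":[0.115,-0.068,0],"rot":[0,0,0],"hand":0.4},
    {"delta_pos":[0.115,-0.068,0],"rot":[0,0,0],"hand":0.4},
    {"delta_pos":[0.115,-0.068,0],"rot":[0,0,0],"hand":0.4},
    {"delta_pos":[0.115,-0.068,0],"rot":[0,0,0],"hand":0.4},
    {"delta_pos":[0.115,-0.068,0],"rot":[0,0,0],"hand":0.4},
  ],
)

```text
t: 13.97
eef_pos: [0.5901, 0.0565, 0.1352]
eef_rot: [-0.0, 1.0, 0.001, -0.001]
wrist_force: [-0.2, -0.0, -1.3]
opening: 0.0397
```

Emit:
arm_command(
  motion=[
    {"delta_pos":[0,0,0],"rot":[0,0,0],"hand":0.4},
    {"delta_pos":[0,0,0],"rot":[0,0,0],"hand":0.4},
    {"delta_pos":[0,0,0],"rot":[0,0,0],"hand":0.4},
  ],
)

```text
t: 14.22
eef_pos: [0.5881, 0.0546, 0.1369]
eef_rot: [0.0, 1.0, -0.0, 0.0]
wrist_force: [0.4, 0.4, 0.2]
opening: 0.0398
```

```bash
python3 inhand.py h7 | head -1
```

```text
14.3667 [0.5883 0.0547 0.137 ] [0.0001 0.     0.0001] f [ 0.2  0.  -0.5] open 0.0398
```

View pics/h7.png

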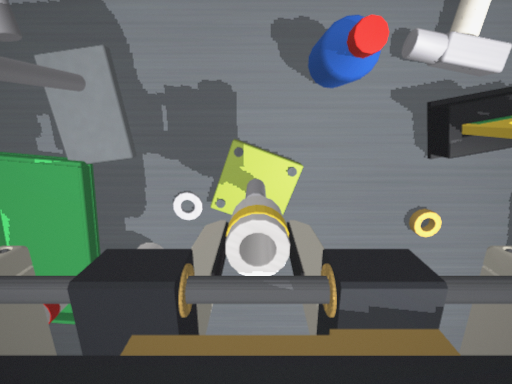

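Emit:
arm_command(
  motion=[
    {"delta_pos":[0.0023,-0.0015,0.005],"rot":[0,0,0],"hand":0.4},
    {"delta_pos":[0.0023,-0.0015,0.015],"rot":[0,0,0],"hand":0.4},
    {"delta_pos":[0.0023,-0.0015,0.021],"rot":[0,0,0],"hand":0.4},
    {"delta_pos":[0.0023,-0.0015,0.024],"rot":[0,0,0],"hand":0.4},
    {"delta_pos":[0.0023,-0.0015,0.026],"rot":[0,0,0],"hand":0.4},
  ],
)

```text
t: 14.83
eef_pos: [0.5908, 0.0567, 0.1095]
eef_rot: [0.0, 1.0, -0.0, -0.001]
wrist_force: [0.1, 0.6, -0.5]
opening: 0.0396
```

Emit:
arm_command(
  motion=[
    {"delta_pos":[0,0,0.001],"rot":[0,0,0],"hand":0.4},
    {"delta_pos":[0,0,0.002],"rot":[0,0,0],"hand":0.4},
    {"delta_pos":[0,0,0.003],"rot":[0,0,0],"hand":0.4},
    {"delta_pos":[0,0,0.004],"rot":[0,0,0],"hand":0.4},
    {"delta_pos":[0,0,0.004],"rot":[0,0,0],"hand":0.4},
  ],
)

```text
t: 15.25
eef_pos: [0.5912, 0.0567, 0.1066]
eef_rot: [0.0, 1.0, -0.0, 0.0]
wrist_force: [0.6, 0.5, -0.8]
opening: 0.0396
```

Emit:
arm_command(
  motion=[
    {"delta_pos":[0,0,0.001],"rot":[0,0,0],"hand":0.4},
    {"delta_pos":[0,0,0.002],"rot":[0,0,0],"hand":0.4},
    {"delta_pos":[0,0,0.003],"rot":[0,0,0],"hand":0.4},
    {"delta_pos":[0,0,0.004],"rot":[0,0,0],"hand":0.4},
    {"delta_pos":[0,0,0.004],"rot":[0,0,0],"hand":0.4},
  ],
)

```text
t: 15.67
eef_pos: [0.5911, 0.0567, 0.1024]
eef_rot: [-0.0, 1.0, -0.0, -0.0]
wrist_force: [0.6, 0.1, -1.3]
opening: 0.04
```

Emit:
arm_command(
  motion=[
    {"delta_pos":[0,0,0.001],"rot":[0,0,0],"hand":0.4},
    {"delta_pos":[0,0,0.002],"rot":[0,0,0],"hand":0.4},
    {"delta_pos":[0,0,0.003],"rot":[0,0,0],"hand":0.4},
    {"delta_pos":[0,0,0.003],"rot":[0,0,0],"hand":0.4},
  ],
)

```text
t: 16.0
eef_pos: [0.591, 0.0567, 0.0993]
eef_rot: [0.0, 1.0, -0.0, -0.0]
wrist_force: [-0.0, 0.7, -1.3]
opening: 0.0401
```

Emit:
arm_command(
  motion=[
    {"delta_pos":[0,0,0.008],"rot":[0,0,0],"hand":0.4},
    {"delta_pos":[0,0,0.018],"rot":[0,0,0],"hand":0.4},
    {"delta_pos":[0,0,0.028],"rot":[0,0,0],"hand":0.4},
    {"delta_pos":[0,0,0.036],"rot":[0,0,0],"hand":0.4},
    {"delta_pos":[0,0,0.042],"rot":[0,0,0],"hand":0.4},
  ],
)

```text
t: 16.42
eef_pos: [0.5906, 0.0567, 0.0558]
eef_rot: [0.0, 1.0, -0.0, -0.001]
wrist_force: [-0.9, 1.2, -1.7]
opening: 0.0398
```

Emit:
arm_command(
  motion=[
    {"delta_pos":[0,0,0.002],"rot":[0,0,0],"hand":0.4},
    {"delta_pos":[0,0,0.004],"rot":[0,0,0],"hand":0.4},
    {"delta_pos":[0,0,0.006],"rot":[0,0,0],"hand":0.4},
    {"delta_pos":[0,0,0.006],"rot":[0,0,0],"hand":0.4},
  ],
)

```text
t: 16.75
eef_pos: [0.5917, 0.0569, 0.0529]
eef_rot: [-0.0, 1.0, -0.0, 0.001]
wrist_force: [-2.4, 0.8, 5.9]
opening: 0.0393
```

Emit:
arm_command(
  motion=[
    {"delta_pos":[0,0,0.001],"rot":[0,0,0],"hand":0.4},
    {"delta_pos":[0,0,0.001],"rot":[0,0,0],"hand":0.4},
    {"delta_pos":[0,0,0.001],"rot":[0,0,0],"hand":0.4},
  ],
)

```text
t: 17.0
eef_pos: [0.5919, 0.0569, 0.0528]
eef_rot: [-0.0, 1.0, -0.0, 0.001]
wrist_force: [-7.4, 0.5, 16.0]
opening: 0.0394
```

Emit:
arm_command(
  motion=[
    {"delta_pos":[0,0,-0.02],"rot":[0,0,0],"hand":0.4},
    {"delta_pos":[0,0,-0.05],"rot":[0,0,0],"hand":0.4},
    {"delta_pos":[0,0,-0.085],"rot":[0,0,0],"hand":0.4},
    {"delta_pos":[-0.014,-0.018,-0.088],"rot":[0,0,0],"hand":0.4},
    {"delta_pos":[-0.04,-0.05,-0.088],"rot":[0,0,0],"hand":0.4},
  ],
)

```text
t: 17.42
eef_pos: [0.5532, 0.1056, 0.1418]
eef_rot: [-0.0, 1.0, -0.002, 0.002]
wrist_force: [0.7, 0.8, -1.1]
opening: 0.0395
```

Emit:
arm_command(
  motion=[
    {"delta_pos":[-0.054,-0.196,0],"rot":[0,0,0],"hand":0.4},
    {"delta_pos":[-0.054,-0.196,0],"rot":[0,0,0],"hand":0.4},
    {"delta_pos":[-0.054,-0.196,0],"rot":[0,0,0],"hand":0.4},
    {"delta_pos":[-0.054,-0.196,0],"rot":[0,0,0],"hand":0.4},
    {"delta_pos":[-0.054,-0.196,0],"rot":[0,0,0],"hand":0.4},
  ],
)

```text
t: 17.83
eef_pos: [0.4963, 0.3051, 0.1394]
eef_rot: [-0.0, 1.0, 0.0, 0.001]
wrist_force: [0.8, -0.5, -1.3]
opening: 0.0396
```

Emit:
arm_command(
  motion=[
    {"delta_pos":[0,0,0],"rot":[0,0,0],"hand":0.4},
    {"delta_pos":[0,0,0.02],"rot":[0,0,0],"hand":0.4},
    {"delta_pos":[0,0,0.05],"rot":[0,0,0],"hand":0.4},
    {"delta_pos":[0,0,0.05],"rot":[0,0,0],"hand":0.4},
    {"delta_pos":[0,0,0.05],"rot":[0,0,0],"hand":0.4},
  ],
)

```text
t: 18.25
eef_pos: [0.4968, 0.3023, 0.0881]
eef_rot: [0.001, 1.0, -0.0, -0.001]
wrist_force: [-0.2, -0.3, -0.7]
opening: 0.0396
```

```bash
python3 inhand.py h8;python3 -c "
from h import *
t=snapshot('scene');save('s8',t['img'],200,120,410,260,3.8)"
```

```text
18.4 [0.4975 0.3026 0.0897] [0.0005 0.0002 0.001 ] f [ 0.4 -0.4 -0.4] open 0.0395
(np.float64(501.0), np.float64(20.0), np.int32(21), np.int32(41), np.int32(394)) tool@z [ 0.1195  0.1164 -0.013 ] world z.05 [0.6337 0.143  0.05  ]
(np.float64(448.0), np.float64(126.0), np.int32(39), np.int32(39), np.int32(891)) tool@z [ 0.0708  0.1011 -0.013 ] world z.05 [0.5666 0.1642 0.05  ]
(np.float64(406.0), np.float64(214.0), np.int32(51), np.int32(49), np.int32(1631)) tool@z [ 0.0215  0.0868 -0.013 ] world z.05 [0.499  0.1839 0.05  ]
```

View pics/h8.png

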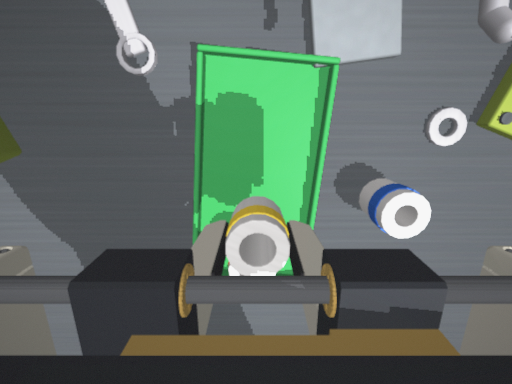

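View pics/s8.png

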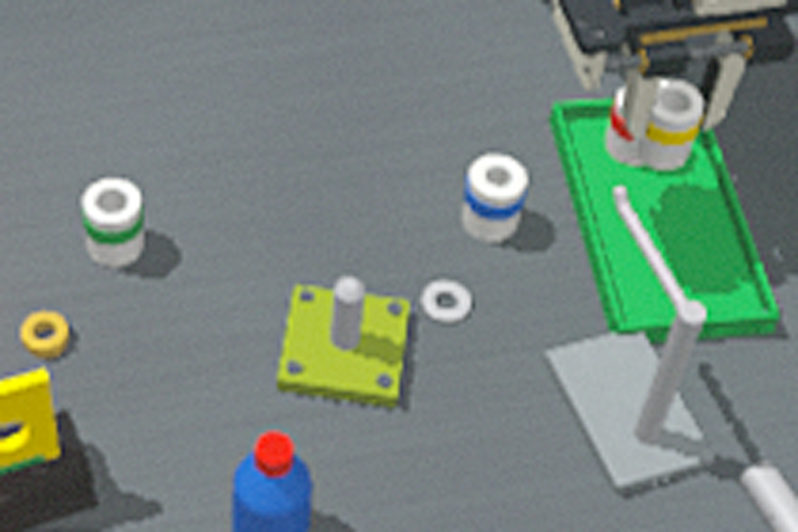

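Emit:
arm_command(
  motion=[
    {"delta_pos":[0.002,0,0.01],"rot":[0,0,0],"hand":0.4},
    {"delta_pos":[0.002,0,0.025],"rot":[0,0,0],"hand":0.4},
    {"delta_pos":[0.002,0,0.038],"rot":[0,0,0],"hand":0.4},
    {"delta_pos":[0.002,0,0.043],"rot":[0,0,0],"hand":0.4},
    {"delta_pos":[0.002,0,0.045],"rot":[0,0,0],"hand":0.4},
  ],
)

```text
t: 18.92
eef_pos: [0.4989, 0.3025, 0.0428]
eef_rot: [0.0, 1.0, -0.0, -0.001]
wrist_force: [-4.9, -3.3, 12.2]
opening: 0.0395
```

Emit:
arm_command(
  motion=[
    {"delta_pos":[0,0,0.001],"rot":[0,0,0],"hand":0.4},
    {"delta_pos":[0,0,0.002],"rot":[0,0,0],"hand":0.4},
    {"delta_pos":[0,0,0.003],"rot":[0,0,0],"hand":0.4},
    {"delta_pos":[0,0,0.003],"rot":[0,0,0],"hand":0.4},
  ],
)

```text
t: 19.25
eef_pos: [0.4996, 0.3029, 0.0426]
eef_rot: [-0.0, 1.0, -0.0, 0.0]
wrist_force: [-8.3, -6.2, 20.1]
opening: 0.0394
```

Emit:
arm_command(
  motion=[
    {"delta_pos":[0,0,-0.002],"rot":[0,0,0],"hand":-0.15},
    {"delta_pos":[0,0,-0.002],"rot":[0,0,0],"hand":-0.15},
    {"delta_pos":[0,0,-0.002],"rot":[0,0,0],"hand":-0.15},
    {"delta_pos":[0,0,-0.02],"rot":[0,0,0],"hand":-0.15},
    {"delta_pos":[0,0,-0.06],"rot":[0,0,0],"hand":-0.15},
  ],
)

```text
t: 19.67
eef_pos: [0.4972, 0.3016, 0.0962]
eef_rot: [0.002, 1.0, -0.0, -0.004]
wrist_force: [1.1, 0.1, -0.1]
opening: 0.0533
```

Emit:
arm_command(
  motion=[
    {"delta_pos":[0,0.04,-0.01],"rot":[0,0,0],"hand":-0.15},
    {"delta_pos":[-0.001,0.08,-0.01],"rot":[0,0,0],"hand":-0.15},
    {"delta_pos":[-0.001,0.119,0],"rot":[0,0,0],"hand":-0.15},
    {"delta_pos":[-0.001,0.119,0],"rot":[0,0,0],"hand":-0.15},
    {"delta_pos":[-0.001,0.119,0],"rot":[0,0,0],"hand":-0.15},
  ],
)

```text
t: 20.08
eef_pos: [0.4981, 0.1823, 0.1003]
eef_rot: [0.0, 1.0, -0.001, -0.0]
wrist_force: [-0.4, -0.2, 0.5]
opening: 0.0533
```

Emit:
arm_command(
  motion=[
    {"delta_pos":[0,0,0],"rot":[0,0,0],"hand":-0.15},
    {"delta_pos":[0,0,0],"rot":[0,0,0],"hand":-0.15},
  ],
)

```text
t: 20.25
eef_pos: [0.4983, 0.1846, 0.1007]
eef_rot: [-0.0, 1.0, 0.0, -0.0]
wrist_force: [-0.1, -0.2, -0.6]
opening: 0.0536
```

```bash
python3 inhand.py h9
```

```text
20.4 [0.4982 0.1847 0.1007] [0.     0.0001 0.    ] f [-0.6 -0.3 -0.1] open 0.0535
(np.float64(160.5), np.float64(24.0), np.int32(24), np.int32(49), np.int32(911)) tool@z [ 0.1177 -0.0447 -0.013 ] world z.05 [0.6342 0.25   0.05  ]
(np.float64(10.0), np.float64(51.5), np.int32(17), np.int32(28), np.int32(94)) tool@z [ 0.1059 -0.1192 -0.013 ] world z.05 [0.6169 0.3576 0.05  ]
(np.float64(452.0), np.float64(91.5), np.int32(31), np.int32(32), np.int32(736)) tool@z [ 0.0877  0.0997 -0.013 ] world z.05 [0.5911 0.0411 0.05  ]
(np.float64(311.5), np.float64(126.0), np.int32(36), np.int32(37), np.int32(821)) tool@z [ 0.0707  0.0296 -0.013 ] world z.05 [0.5664 0.1424 0.05  ]
(np.float64(256.5), np.float64(210.5), np.int32(48), np.int32(46), np.int32(1385)) tool@z [ 0.0236  0.0008 -0.013 ] world z.05 [0.4982 0.184  0.05  ]
(np.float64(111.0), np.float64(212.5), np.int32(49), np.int32(46), np.int32(1174)) tool@z [ 0.0224 -0.0828 -0.013 ] world z.05 [0.4963 0.3049 0.05  ]
(np.float64(111.5), np.float64(245.5), np.int32(28), np.int32(6), np.int32(122)) tool@z [ 0.0014 -0.0857 -0.013 ] world z.05 [0.4659 0.309  0.05  ]
```

View pics/h9.png

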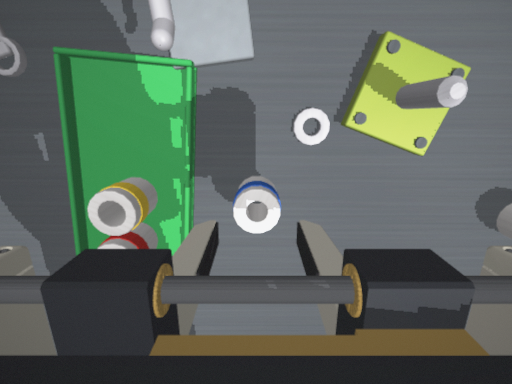

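Emit:
arm_command(
  motion=[
    {"delta_pos":[0,0,0.02],"rot":[0,0,0],"hand":-0.15},
    {"delta_pos":[0,0,0.045],"rot":[0,0,0],"hand":-0.15},
    {"delta_pos":[0,0,0.063],"rot":[0,0,0],"hand":-0.15},
    {"delta_pos":[0,0,0.063],"rot":[0,0,0],"hand":-0.1},
    {"delta_pos":[0,0,0.063],"rot":[0,0,0],"hand":0.4},
  ],
)

```text
t: 20.87
eef_pos: [0.4978, 0.184, 0.0374]
eef_rot: [0.0, 1.0, 0.0, -0.001]
wrist_force: [-0.1, -0.4, 0.1]
opening: 0.0481
```

Emit:
arm_command(
  motion=[
    {"delta_pos":[0,0,0],"rot":[0,0,0],"hand":0.4},
    {"delta_pos":[0,0,0],"rot":[0,0,0],"hand":0.4},
    {"delta_pos":[0,0,0],"rot":[0,0,0],"hand":0.4},
    {"delta_pos":[0,0,0],"rot":[0,0,0],"hand":0.4},
  ],
)

```text
t: 21.2
eef_pos: [0.4989, 0.1841, 0.0391]
eef_rot: [-0.0, 1.0, -0.0, 0.001]
wrist_force: [0.9, 2.2, 6.9]
opening: 0.0393
```

Emit:
arm_command(
  motion=[
    {"delta_pos":[0,0,-0.02],"rot":[0,0,0],"hand":0.4},
    {"delta_pos":[0,0,-0.05],"rot":[0,0,0],"hand":0.4},
    {"delta_pos":[0,0,-0.08],"rot":[0,0,0],"hand":0.4},
    {"delta_pos":[0,0,-0.1],"rot":[0,0,0],"hand":0.4},
    {"delta_pos":[0,0,-0.1],"rot":[0,0,0],"hand":0.4},
  ],
)

```text
t: 21.62
eef_pos: [0.4997, 0.1842, 0.1428]
eef_rot: [-0.001, 1.0, -0.0, 0.003]
wrist_force: [1.1, -0.4, -0.0]
opening: 0.0393
```

Emit:
arm_command(
  motion=[
    {"delta_pos":[0.093,0.128,0],"rot":[0,0,0],"hand":0.4},
    {"delta_pos":[0.093,0.128,0],"rot":[0,0,0],"hand":0.4},
    {"delta_pos":[0.093,0.128,0],"rot":[0,0,0],"hand":0.4},
    {"delta_pos":[0.093,0.128,0],"rot":[0,0,0],"hand":0.4},
    {"delta_pos":[0.093,0.128,0],"rot":[0,0,0],"hand":0.4},
  ],
)

```text
t: 22.03
eef_pos: [0.5932, 0.0514, 0.1366]
eef_rot: [0.001, 1.0, -0.002, -0.0]
wrist_force: [-0.4, 0.8, -0.5]
opening: 0.0393
```

Emit:
arm_command(
  motion=[
    {"delta_pos":[0,0,0],"rot":[0,0,0],"hand":0.4},
    {"delta_pos":[0,0,0],"rot":[0,0,0],"hand":0.4},
    {"delta_pos":[0,0,0],"rot":[0,0,0],"hand":0.4},
  ],
)

```text
t: 22.28
eef_pos: [0.5906, 0.0565, 0.1373]
eef_rot: [-0.0, 1.0, 0.0, -0.0]
wrist_force: [-0.5, -0.3, -0.8]
opening: 0.0391
```

```bash
python3 inhand.py h10 | head -1
```

```text
22.4333 [0.5907 0.0566 0.1376] [0.0001 0.0001 0.0002] f [-0.4 -0.2 -1.2] open 0.039
```

View pics/h10.png

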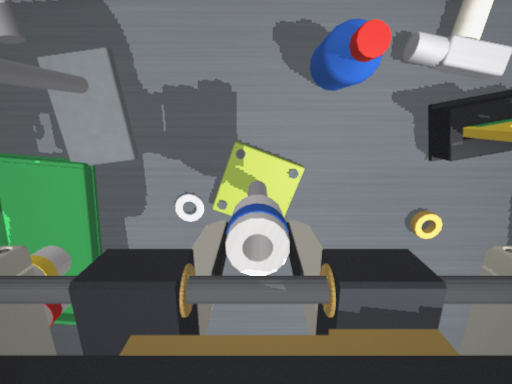

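Emit:
arm_command(
  motion=[
    {"delta_pos":[0.0003,0,0.005],"rot":[0,0,0],"hand":0.4},
    {"delta_pos":[0.0003,0,0.015],"rot":[0,0,0],"hand":0.4},
    {"delta_pos":[0.0003,0,0.021],"rot":[0,0,0],"hand":0.4},
    {"delta_pos":[0.0003,0,0.024],"rot":[0,0,0],"hand":0.4},
    {"delta_pos":[0.0003,0,0.026],"rot":[0,0,0],"hand":0.4},
  ],
)

```text
t: 22.9
eef_pos: [0.5911, 0.0557, 0.1105]
eef_rot: [0.0, 1.0, -0.0, -0.001]
wrist_force: [-0.8, -0.2, -1.3]
opening: 0.0392
```

Emit:
arm_command(
  motion=[
    {"delta_pos":[0,0,0.001],"rot":[0,0,0],"hand":0.4},
    {"delta_pos":[0,0,0.002],"rot":[0,0,0],"hand":0.4},
    {"delta_pos":[0,0,0.003],"rot":[0,0,0],"hand":0.4},
    {"delta_pos":[0,0,0.004],"rot":[0,0,0],"hand":0.4},
    {"delta_pos":[0,0,0.004],"rot":[0,0,0],"hand":0.4},
  ],
)

```text
t: 23.32
eef_pos: [0.5921, 0.0559, 0.1094]
eef_rot: [-0.0, 1.0, -0.0, 0.001]
wrist_force: [-2.4, 0.4, 11.7]
opening: 0.0394
```

Emit:
arm_command(
  motion=[
    {"delta_pos":[0,0,0.001],"rot":[0,0,0],"hand":0.4},
    {"delta_pos":[0,0,0.002],"rot":[0,0,0],"hand":0.4},
    {"delta_pos":[0,0,0.002],"rot":[0,0,0],"hand":0.4},
  ],
)

```text
t: 23.57
eef_pos: [0.5929, 0.056, 0.1087]
eef_rot: [-0.0, 1.0, -0.0, 0.002]
wrist_force: [-1.0, 1.0, 19.9]
opening: 0.0395
```

Emit:
arm_command(
  motion=[
    {"delta_pos":[0,0,-0.015],"rot":[0,0,0],"hand":0.4},
    {"delta_pos":[0,0,-0.037],"rot":[0,0,0],"hand":0.4},
    {"delta_pos":[-0.01,0.03,-0.037],"rot":[0,0,0],"hand":0.4},
    {"delta_pos":[-0.024,0.062,-0.037],"rot":[0,0,0],"hand":0.4},
    {"delta_pos":[-0.04,0.1,-0.037],"rot":[0,0,0],"hand":0.4},
  ],
)

```text
t: 23.98
eef_pos: [0.5513, -0.0445, 0.1431]
eef_rot: [0.0, 1.0, 0.001, 0.0]
wrist_force: [0.9, -1.3, -1.8]
opening: 0.0391
```

Emit:
arm_command(
  motion=[
    {"delta_pos":[-0.07,0.18,0],"rot":[0,0,0],"hand":0.4},
    {"delta_pos":[-0.07,0.18,0],"rot":[0,0,0],"hand":0.4},
    {"delta_pos":[-0.07,0.18,0],"rot":[0,0,0],"hand":0.4},
    {"delta_pos":[-0.07,0.18,0],"rot":[0,0,0],"hand":0.4},
    {"delta_pos":[-0.07,0.18,0],"rot":[0,0,0],"hand":0.4},
  ],
)

```text
t: 24.4
eef_pos: [0.4799, -0.2272, 0.1431]
eef_rot: [0.001, 1.0, -0.001, 0.0]
wrist_force: [0.2, 0.3, -1.5]
opening: 0.0388
```

Emit:
arm_command(
  motion=[
    {"delta_pos":[-0.039,0.103,0],"rot":[0,0,0],"hand":0.4},
    {"delta_pos":[-0.039,0.103,0],"rot":[0,0,0],"hand":0.4},
    {"delta_pos":[-0.039,0.103,0],"rot":[0,0,0],"hand":0.4},
    {"delta_pos":[-0.039,0.103,0.03],"rot":[0,0,0],"hand":0.4},
    {"delta_pos":[-0.039,0.103,0.055],"rot":[0,0,0],"hand":0.4},
  ],
)

```text
t: 24.82
eef_pos: [0.442, -0.3292, 0.0878]
eef_rot: [0.001, 1.0, -0.001, 0.001]
wrist_force: [0.7, 1.7, -2.0]
opening: 0.0391
```

Emit:
arm_command(
  motion=[
    {"delta_pos":[0,0,0],"rot":[0,0,0],"hand":0.4},
    {"delta_pos":[0,0,0],"rot":[0,0,0],"hand":0.4},
    {"delta_pos":[0,0,0],"rot":[0,0,0],"hand":0.4},
  ],
)

```text
t: 25.07
eef_pos: [0.443, -0.3274, 0.0893]
eef_rot: [0.0, 1.0, 0.0, 0.001]
wrist_force: [0.6, 0.3, -0.5]
opening: 0.0389
```

```bash
python3 inhand.py h11; python3 find.py
```

```text
25.2167 [ 0.4431 -0.3275  0.0895] [0.0001 0.     0.0002] f [ 1.  -1.4 -1.2] open 0.0392
(np.float64(450.5), np.float64(40.5), np.int32(16), np.int32(58), np.int32(409)) tool@z [ 0.1108  0.0943 -0.013 ] world z.05 [ 0.5667 -0.4562  0.05  ]
(np.float64(432.0), np.float64(47.0), np.int32(17), np.int32(57), np.int32(354)) tool@z [ 0.108   0.0859 -0.013 ] world z.05 [ 0.5629 -0.4447  0.05  ]
(np.float64(458.5), np.float64(86.5), np.int32(10), np.int32(18), np.int32(132)) tool@z [ 0.0901  0.1025 -0.013 ] world z.05 [ 0.5384 -0.4675  0.05  ]
(np.float64(248.5), np.float64(203.5), np.int32(28), np.int32(14), np.int32(148)) tool@z [ 0.0279 -0.0038 -0.013 ] world z.05 [ 0.4532 -0.322   0.05  ]
((np.float64(201.5), np.float64(201.5)), np.int32(12), np.int32(12), np.int32(83), array([0.56347176, 0.12833374, 0.05      ]))
((np.float64(135.5), np.float64(226.5)), np.int32(16), np.int32(16), np.int32(155), array([0.49762851, 0.30258316, 0.05      ]))
((np.float64(281.0), np.float64(236.0)), np.int32(15), np.int32(15), np.int32(128), array([ 0.47270784, -0.08122235,  0.05      ]))
((np.float64(133.5), np.float64(244.0)), np.int32(16), np.int32(15), np.int32(150), array([0.45171188, 0.30700489, 0.05      ]))
[316.20826745 188.33565998]
[372.90426463 160.01906346]
[229.2825747  172.54386654]
[368.80618552 147.40238461]
```

View pics/h11.png

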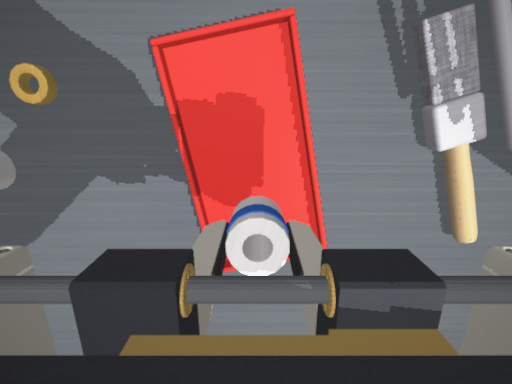

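Emit:
arm_command(
  motion=[
    {"delta_pos":[0,0,0.01],"rot":[0,0,0],"hand":0.4},
    {"delta_pos":[0,0,0.025],"rot":[0,0,0],"hand":0.4},
    {"delta_pos":[0,0,0.038],"rot":[0,0,0],"hand":0.4},
    {"delta_pos":[0,0,0.042],"rot":[0,0,0],"hand":0.4},
    {"delta_pos":[0,0,0.044],"rot":[0,0,0],"hand":0.4},
  ],
)

```text
t: 25.78
eef_pos: [0.4421, -0.327, 0.0436]
eef_rot: [-0.0, 1.0, -0.0, -0.001]
wrist_force: [-12.2, 9.8, 29.1]
opening: 0.0391
```

Emit:
arm_command(
  motion=[
    {"delta_pos":[0,0,0.001],"rot":[0,0,0],"hand":0.4},
    {"delta_pos":[0,0,0.002],"rot":[0,0,0],"hand":0.4},
    {"delta_pos":[0,0,0.003],"rot":[0,0,0],"hand":0.4},
    {"delta_pos":[0,0,0.003],"rot":[0,0,0],"hand":0.4},
  ],
)

```text
t: 26.12
eef_pos: [0.4431, -0.3279, 0.043]
eef_rot: [0.001, 1.0, -0.0, 0.001]
wrist_force: [-7.9, 5.1, 25.2]
opening: 0.0389
```

Emit:
arm_command(
  motion=[
    {"delta_pos":[0,0,-0.002],"rot":[0,0,0],"hand":-0.15},
    {"delta_pos":[0,0,-0.002],"rot":[0,0,0],"hand":-0.15},
    {"delta_pos":[0,0,-0.002],"rot":[0,0,0],"hand":-0.15},
    {"delta_pos":[0,0,-0.02],"rot":[0,0,0],"hand":-0.15},
    {"delta_pos":[0,0,-0.061],"rot":[0,0,0],"hand":-0.15},
  ],
)

```text
t: 26.53
eef_pos: [0.4404, -0.3256, 0.0969]
eef_rot: [-0.003, 1.0, -0.0, -0.003]
wrist_force: [-0.2, -1.4, 0.0]
opening: 0.0532
```

Emit:
arm_command(
  motion=[
    {"delta_pos":[0,-0.03,-0.01],"rot":[0,0,0],"hand":-0.15},
    {"delta_pos":[0.015,-0.07,-0.02],"rot":[0,0,0],"hand":-0.15},
    {"delta_pos":[0.03,-0.11,-0.02],"rot":[0,0,0],"hand":-0.15},
    {"delta_pos":[0.03,-0.15,-0.01],"rot":[0,0,0],"hand":-0.15},
    {"delta_pos":[0.03,-0.19,0],"rot":[0,0,0],"hand":-0.15},
  ],
)

```text
t: 26.95
eef_pos: [0.4728, -0.1376, 0.1022]
eef_rot: [0.0, 1.0, -0.0, 0.001]
wrist_force: [1.5, -0.0, 0.1]
opening: 0.0535
```

Emit:
arm_command(
  motion=[
    {"delta_pos":[0,-0.03,0],"rot":[0,0,0],"hand":-0.15},
    {"delta_pos":[0,-0.055,0],"rot":[0,0,0],"hand":-0.15},
    {"delta_pos":[0,-0.055,0],"rot":[0,0,0],"hand":-0.15},
    {"delta_pos":[0,-0.055,0],"rot":[0,0,0],"hand":-0.15},
    {"delta_pos":[0,-0.055,0],"rot":[0,0,0],"hand":-0.15},
  ],
)

```text
t: 27.37
eef_pos: [0.4724, -0.0846, 0.1019]
eef_rot: [0.0, 1.0, 0.0, -0.0]
wrist_force: [-0.2, -0.1, 0.2]
opening: 0.0535
```

```bash
python3 inhand.py h12
```

```text
27.5167 [ 0.4724 -0.0849  0.102 ] [0.     0.0002 0.    ] f [-1.  -0.4 -0.1] open 0.0537
(np.float64(27.0), np.float64(43.5), np.int32(17), np.int32(24), np.int32(273)) tool@z [ 0.1094 -0.1101 -0.013 ] world z.05 [0.597  0.0753 0.05  ]
(np.float64(15.0), np.float64(96.5), np.int32(31), np.int32(38), np.int32(637)) tool@z [ 0.0852 -0.122  -0.013 ] world z.05 [0.5618 0.0927 0.05  ]
(np.float64(253.5), np.float64(209.5), np.int32(48), np.int32(48), np.int32(1566)) tool@z [ 0.0243 -0.0009 -0.013 ] world z.05 [ 0.4728 -0.0833  0.05  ]
(np.float64(498.5), np.float64(213.0), np.int32(26), np.int32(11), np.int32(165)) tool@z [ 0.0222  0.1399 -0.013 ] world z.05 [ 0.4695 -0.2883  0.05  ]
```

View pics/h12.png

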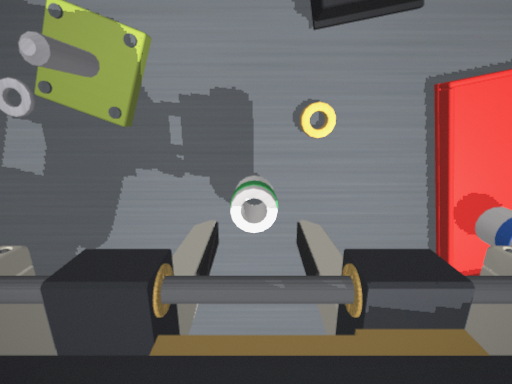

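Emit:
arm_command(
  motion=[
    {"delta_pos":[0.0004,-0.0016,0.02],"rot":[0,0,0],"hand":-0.15},
    {"delta_pos":[0.0004,-0.0016,0.045],"rot":[0,0,0],"hand":-0.15},
    {"delta_pos":[0.0004,-0.0016,0.064],"rot":[0,0,0],"hand":-0.15},
    {"delta_pos":[0.0004,-0.0016,0.064],"rot":[0,0,0],"hand":-0.1},
    {"delta_pos":[0.0004,-0.0016,0.064],"rot":[0,0,0],"hand":0.4},
  ],
)

```text
t: 27.98
eef_pos: [0.4724, -0.083, 0.0379]
eef_rot: [-0.0, 1.0, -0.0, -0.001]
wrist_force: [0.1, -0.6, 0.7]
opening: 0.0481
```

Emit:
arm_command(
  motion=[
    {"delta_pos":[0,0,0],"rot":[0,0,0],"hand":0.4},
    {"delta_pos":[0,0,0],"rot":[0,0,0],"hand":0.4},
    {"delta_pos":[0,0,0],"rot":[0,0,0],"hand":0.4},
    {"delta_pos":[0,0,0],"rot":[0,0,0],"hand":0.4},
  ],
)

```text
t: 28.32
eef_pos: [0.4736, -0.0829, 0.0395]
eef_rot: [0.0, 1.0, -0.0, 0.001]
wrist_force: [-1.2, 0.4, 5.6]
opening: 0.0388
```

Emit:
arm_command(
  motion=[
    {"delta_pos":[0,0,-0.02],"rot":[0,0,0],"hand":0.4},
    {"delta_pos":[0,0,-0.05],"rot":[0,0,0],"hand":0.4},
    {"delta_pos":[0,0,-0.08],"rot":[0,0,0],"hand":0.4},
    {"delta_pos":[0,0,-0.1],"rot":[0,0,0],"hand":0.4},
    {"delta_pos":[0,0,-0.1],"rot":[0,0,0],"hand":0.4},
  ],
)

```text
t: 28.73
eef_pos: [0.4744, -0.083, 0.1431]
eef_rot: [0.001, 1.0, -0.0, 0.003]
wrist_force: [1.0, -0.6, -0.9]
opening: 0.0393
```

Emit:
arm_command(
  motion=[
    {"delta_pos":[0.1185,-0.14,0],"rot":[0,0,0],"hand":0.4},
    {"delta_pos":[0.1185,-0.14,0],"rot":[0,0,0],"hand":0.4},
    {"delta_pos":[0.1185,-0.14,0],"rot":[0,0,0],"hand":0.4},
    {"delta_pos":[0.1185,-0.14,0],"rot":[0,0,0],"hand":0.4},
    {"delta_pos":[0.1185,-0.14,0],"rot":[0,0,0],"hand":0.4},
  ],
)

```text
t: 29.15
eef_pos: [0.5931, 0.0608, 0.1368]
eef_rot: [-0.0, 1.0, 0.001, -0.0]
wrist_force: [-0.2, -0.8, -1.6]
opening: 0.0388
```

Emit:
arm_command(
  motion=[
    {"delta_pos":[0,0,0],"rot":[0,0,0],"hand":0.4},
    {"delta_pos":[0,0,0],"rot":[0,0,0],"hand":0.4},
    {"delta_pos":[0,0,0],"rot":[0,0,0],"hand":0.4},
  ],
)

```text
t: 29.4
eef_pos: [0.5907, 0.0569, 0.1374]
eef_rot: [0.0, 1.0, -0.0, -0.001]
wrist_force: [0.3, -0.4, -1.3]
opening: 0.0392
```

```bash
python3 inhand.py h13 | head -1
```

```text
29.55 [0.5908 0.0566 0.1378] [0.0001 0.0002 0.0003] f [-0.  -0.2 -1.7] open 0.0389
```

View pics/h13.png

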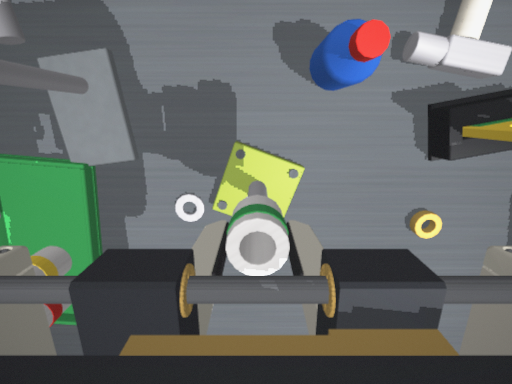

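Emit:
arm_command(
  motion=[
    {"delta_pos":[0.0003,0,0.005],"rot":[0,0,0],"hand":0.4},
    {"delta_pos":[0.0003,0,0.015],"rot":[0,0,0],"hand":0.4},
    {"delta_pos":[0.0003,0,0.021],"rot":[0,0,0],"hand":0.4},
    {"delta_pos":[0.0003,0,0.024],"rot":[0,0,0],"hand":0.4},
    {"delta_pos":[0.0003,0,0.026],"rot":[0,0,0],"hand":0.4},
  ],
)

```text
t: 30.02
eef_pos: [0.5913, 0.0573, 0.1111]
eef_rot: [0.0, 1.0, -0.0, -0.001]
wrist_force: [0.4, 0.4, -1.3]
opening: 0.039
```

Emit:
arm_command(
  motion=[
    {"delta_pos":[0,0,0.001],"rot":[0,0,0],"hand":0.4},
    {"delta_pos":[0,0,0.002],"rot":[0,0,0],"hand":0.4},
    {"delta_pos":[0,0,0.003],"rot":[0,0,0],"hand":0.4},
    {"delta_pos":[0,0,0.004],"rot":[0,0,0],"hand":0.4},
    {"delta_pos":[0,0,0.004],"rot":[0,0,0],"hand":0.4},
  ],
)

```text
t: 30.43
eef_pos: [0.5917, 0.0574, 0.1081]
eef_rot: [-0.0, 1.0, -0.0, 0.0]
wrist_force: [-0.0, -0.8, -1.8]
opening: 0.0395
```

Emit:
arm_command(
  motion=[
    {"delta_pos":[0,0,0.001],"rot":[0,0,0],"hand":0.4},
    {"delta_pos":[0,0,0.002],"rot":[0,0,0],"hand":0.4},
    {"delta_pos":[0,0,0.002],"rot":[0,0,0],"hand":0.4},
  ],
)

```text
t: 30.68
eef_pos: [0.5916, 0.0573, 0.106]
eef_rot: [-0.0, 1.0, -0.0, -0.0]
wrist_force: [0.5, -0.3, -1.7]
opening: 0.0392
```

Passing; continue down gently.

Emit:
arm_command(
  motion=[
    {"delta_pos":[0,0,0.002],"rot":[0,0,0],"hand":0.4},
    {"delta_pos":[0,0,0.004],"rot":[0,0,0],"hand":0.4},
    {"delta_pos":[0,0,0.006],"rot":[0,0,0],"hand":0.4},
    {"delta_pos":[0,0,0.008],"rot":[0,0,0],"hand":0.4},
    {"delta_pos":[0,0,0.008],"rot":[0,0,0],"hand":0.4},
  ],
)

```text
t: 31.1
eef_pos: [0.5914, 0.0573, 0.0976]
eef_rot: [-0.0, 1.0, -0.0, -0.0]
wrist_force: [-1.4, -0.1, -1.6]
opening: 0.0388
```

Emit:
arm_command(
  motion=[
    {"delta_pos":[0,0,0.008],"rot":[0,0,0],"hand":0.4},
    {"delta_pos":[0,0,0.018],"rot":[0,0,0],"hand":0.4},
    {"delta_pos":[0,0,0.028],"rot":[0,0,0],"hand":0.4},
    {"delta_pos":[0,0,0.034],"rot":[0,0,0],"hand":0.4},
    {"delta_pos":[0,0,0.039],"rot":[0,0,0],"hand":0.4},
  ],
)

```text
t: 31.52
eef_pos: [0.5912, 0.0574, 0.0576]
eef_rot: [-0.0, 1.0, -0.0, -0.001]
wrist_force: [0.5, -0.4, -2.1]
opening: 0.0388
```

Emit:
arm_command(
  motion=[
    {"delta_pos":[0,0,0.002],"rot":[0,0,0],"hand":0.4},
    {"delta_pos":[0,0,0.004],"rot":[0,0,0],"hand":0.4},
    {"delta_pos":[0,0,0.006],"rot":[0,0,0],"hand":0.4},
    {"delta_pos":[0,0,0.006],"rot":[0,0,0],"hand":0.4},
  ],
)

```text
t: 31.85
eef_pos: [0.5919, 0.0574, 0.0545]
eef_rot: [-0.0, 1.0, -0.0, 0.0]
wrist_force: [-6.6, -0.6, 10.5]
opening: 0.0386
```

Emit:
arm_command(
  motion=[
    {"delta_pos":[0,0,0.001],"rot":[0,0,0],"hand":0.4},
    {"delta_pos":[0,0,0.001],"rot":[0,0,0],"hand":0.4},
  ],
)

```text
t: 32.02
eef_pos: [0.592, 0.0574, 0.0544]
eef_rot: [-0.0, 1.0, -0.0, 0.0]
wrist_force: [-12.0, -0.1, 19.4]
opening: 0.039
```

Emit:
arm_command(
  motion=[
    {"delta_pos":[0,0,-0.02],"rot":[0,0,0],"hand":0.4},
    {"delta_pos":[0,0,-0.05],"rot":[0,0,0],"hand":0.4},
    {"delta_pos":[0,0,-0.088],"rot":[0,0,0],"hand":0.4},
    {"delta_pos":[-0.03,0,-0.088],"rot":[0,0,0],"hand":0.4},
    {"delta_pos":[-0.06,0,-0.088],"rot":[0,0,0],"hand":0.4},
  ],
)

```text
t: 32.43
eef_pos: [0.5325, 0.0574, 0.1428]
eef_rot: [-0.0, 1.0, -0.0, 0.002]
wrist_force: [-0.9, 0.5, -1.0]
opening: 0.0387
```

Emit:
arm_command(
  motion=[
    {"delta_pos":[0,0,0],"rot":[0,0,-0.1],"hand":0.4},
    {"delta_pos":[0,0,0],"rot":[0,0,-0.22],"hand":0.4},
    {"delta_pos":[0,0,0],"rot":[0,0,-0.34],"hand":0.4},
    {"delta_pos":[0,0,0],"rot":[0,0,-0.46],"hand":0.4},
    {"delta_pos":[0,0,0],"rot":[0,0,-0.58],"hand":0.4},
  ],
)

```text
t: 32.85
eef_pos: [0.5318, 0.0574, 0.1407]
eef_rot: [0.0, 0.957, 0.289, 0.0]
wrist_force: [0.1, 0.3, -1.0]
opening: 0.0391
```

Emit:
arm_command(
  motion=[
    {"delta_pos":[0,0,0],"rot":[0,0,-0.12],"hand":0.4},
    {"delta_pos":[0,0,0],"rot":[0,0,-0.24],"hand":0.4},
    {"delta_pos":[0,0,0],"rot":[0,0,-0.36],"hand":0.4},
    {"delta_pos":[0,0,0],"rot":[0,0,-0.48],"hand":0.4},
    {"delta_pos":[0,0,0],"rot":[0,0,-0.6],"hand":0.4},
  ],
)

```text
t: 33.27
eef_pos: [0.5318, 0.0574, 0.1406]
eef_rot: [0.0, 0.829, 0.559, 0.0]
wrist_force: [0.2, -1.3, -1.7]
opening: 0.039
```

Emit:
arm_command(
  motion=[
    {"delta_pos":[0,0,0],"rot":[0,0,-0.12],"hand":0.4},
    {"delta_pos":[0,0,0],"rot":[0,0,-0.24],"hand":0.4},
    {"delta_pos":[0,0,0],"rot":[0,0,-0.36],"hand":0.4},
    {"delta_pos":[0,0,0],"rot":[0,0,-0.391],"hand":0.4},
    {"delta_pos":[0,0,0],"rot":[0,0,-0.391],"hand":0.4},
  ],
)

```text
t: 33.68
eef_pos: [0.5318, 0.0574, 0.1405]
eef_rot: [0.0, 0.707, 0.708, 0.0]
wrist_force: [0.1, -0.4, -2.8]
opening: 0.0394
```

```bash
python3 -c "
from h import *
d=snapshot('wrist');s=sense();print(s['eef_pos'],s['joint_pos'].round(3));print(q2R(s['eef_rot']).round(4))"
```

```text
[0.53181791 0.05734781 0.14049607] [ 0.06  -0.154  1.853  0.     1.442  0.061]
[[ 1.1e-03  1.0e+00  7.0e-04]
 [ 1.0e+00 -1.1e-03  1.0e-04]
 [ 1.0e-04  7.0e-04 -1.0e+00]]
```

Emit:
arm_command(
  motion=[
    {"delta_pos":[0.2,0,0],"rot":[0,0,0],"hand":0.4},
    {"delta_pos":[0.2,0,0],"rot":[0,0,0],"hand":0.4},
    {"delta_pos":[0.2,0,0],"rot":[0,0,0],"hand":0.4},
    {"delta_pos":[0.2,0,0],"rot":[0,0,0],"hand":0.4},
    {"delta_pos":[0.2,0,0],"rot":[0,0,0],"hand":0.4},
  ],
)

```text
t: 34.15
eef_pos: [0.5313, 0.2601, 0.1404]
eef_rot: [-0.0, 0.708, 0.707, 0.0]
wrist_force: [0.5, -0.6, -1.5]
opening: 0.0391
```

Emit:
arm_command(
  motion=[
    {"delta_pos":[0.041,0.01,0],"rot":[0,0,0],"hand":0.4},
    {"delta_pos":[0.041,0.038,0],"rot":[0,0,0],"hand":0.4},
    {"delta_pos":[0.041,0.038,0.02],"rot":[0,0,0],"hand":0.4},
    {"delta_pos":[0.041,0.038,0.05],"rot":[0,0,0],"hand":0.4},
    {"delta_pos":[0.041,0.038,0.05],"rot":[0,0,0],"hand":0.4},
  ],
)

```text
t: 34.57
eef_pos: [0.5678, 0.2977, 0.0845]
eef_rot: [-0.001, 0.708, 0.707, -0.003]
wrist_force: [-0.8, -1.0, -4.1]
opening: 0.0392
```

```bash
python3 inhand.py h14;python3 -c "
from h import *
t=snapshot('scene');save('s14',t['img'],200,120,410,260,3.8)"
```

```text
34.7167 [0.5688 0.298  0.0883] [0.0008 0.0003 0.0026] f [ 1.   0.7 -0.4] open 0.039
(np.float64(135.0), np.float64(179.5), np.int32(27), np.int32(18), np.int32(189)) tool@z [ 0.0414 -0.0684 -0.013 ] world z.05 [0.4757 0.3268 0.05  ]
(np.float64(185.5), np.float64(182.0), np.int32(24), np.int32(13), np.int32(123)) tool@z [ 0.04   -0.0405 -0.013 ] world z.05 [0.5142 0.3248 0.05  ]
(np.float64(103.0), np.float64(205.0), np.int32(53), np.int32(51), np.int32(1729)) tool@z [ 0.0265 -0.0885 -0.013 ] world z.05 [0.4479 0.3062 0.05  ]
(np.float64(164.0), np.float64(210.5), np.int32(51), np.int32(50), np.int32(1793)) tool@z [ 0.0232 -0.0541 -0.013 ] world z.05 [0.4954 0.3015 0.05  ]
(np.float64(267.0), np.float64(203.0), np.int32(25), np.int32(15), np.int32(130)) tool@z [ 0.0278  0.0049 -0.013 ] world z.05 [0.5769 0.3078 0.05  ]
(np.float64(409.5), np.float64(246.0), np.int32(8), np.int32(13), np.int32(61)) tool@z [ 0.0008  0.0902 -0.013 ] world z.05 [0.6947 0.2704 0.05  ]
```

View pics/h14.png

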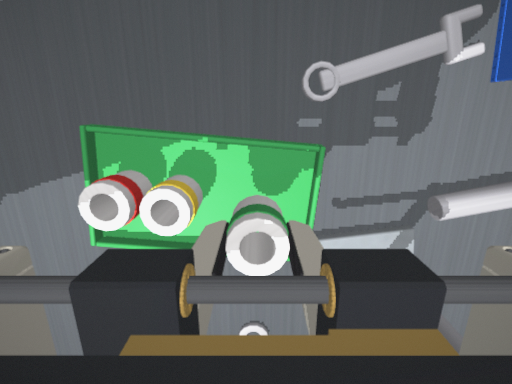

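View pics/s14.png

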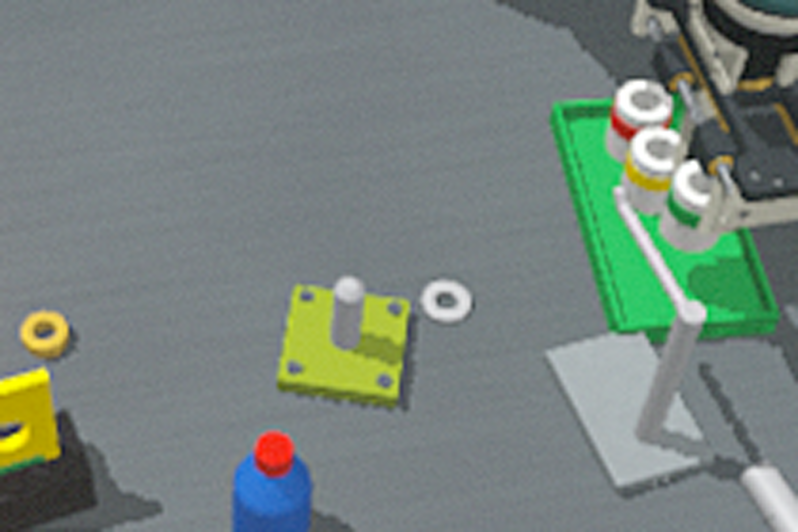

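Emit:
arm_command(
  motion=[
    {"delta_pos":[0,0,0.01],"rot":[0,0,0],"hand":0.4},
    {"delta_pos":[0,0,0.025],"rot":[0,0,0],"hand":0.4},
    {"delta_pos":[0,0,0.036],"rot":[0,0,0],"hand":0.4},
    {"delta_pos":[0,0,0.04],"rot":[0,0,0],"hand":0.4},
    {"delta_pos":[0,0,0.042],"rot":[0,0,0],"hand":0.4},
  ],
)

```text
t: 35.23
eef_pos: [0.569, 0.298, 0.0463]
eef_rot: [-0.0, 0.707, 0.707, -0.001]
wrist_force: [0.2, -1.2, -2.1]
opening: 0.039
```

Emit:
arm_command(
  motion=[
    {"delta_pos":[0,0,0.001],"rot":[0,0,0],"hand":0.4},
    {"delta_pos":[0,0,0.002],"rot":[0,0,0],"hand":0.4},
    {"delta_pos":[0,0,0.003],"rot":[0,0,0],"hand":0.4},
    {"delta_pos":[0,0,0.003],"rot":[0,0,0],"hand":0.4},
  ],
)

```text
t: 35.57
eef_pos: [0.5698, 0.2984, 0.0454]
eef_rot: [0.0, 0.707, 0.707, 0.0]
wrist_force: [0.4, 0.6, -1.6]
opening: 0.0389
```

Emit:
arm_command(
  motion=[
    {"delta_pos":[0,0,0.001],"rot":[0,0,0],"hand":0.4},
    {"delta_pos":[0,0,0.002],"rot":[0,0,0],"hand":0.4},
    {"delta_pos":[0,0,0.002],"rot":[0,0,0],"hand":0.4},
  ],
)

```text
t: 35.82
eef_pos: [0.5699, 0.2985, 0.0445]
eef_rot: [0.0, 0.707, 0.707, 0.0]
wrist_force: [-4.2, -2.4, 10.4]
opening: 0.0391
```

Emit:
arm_command(
  motion=[
    {"delta_pos":[0,0,-0.001],"rot":[0,0,0],"hand":-0.1},
    {"delta_pos":[0,0,-0.001],"rot":[0,0,0],"hand":-0.1},
    {"delta_pos":[0,0,-0.001],"rot":[0,0,0],"hand":-0.1},
    {"delta_pos":[0,0,-0.03],"rot":[0,0,0],"hand":-0.1},
    {"delta_pos":[0,0,-0.07],"rot":[0,0,0],"hand":-0.1},
  ],
)

```text
t: 36.23
eef_pos: [0.568, 0.2975, 0.1101]
eef_rot: [-0.001, 0.707, 0.707, -0.003]
wrist_force: [1.0, 0.5, 0.9]
opening: 0.0507
```

Emit:
arm_command(
  motion=[
    {"delta_pos":[0,-0.02,-0.03],"rot":[0,0,0],"hand":-0.1},
    {"delta_pos":[0,-0.04,-0.06],"rot":[0,0,0],"hand":-0.1},
    {"delta_pos":[-0.02,-0.04,-0.09],"rot":[0,0,0],"hand":-0.1},
    {"delta_pos":[-0.06,-0.04,-0.11],"rot":[0,0,0],"hand":-0.1},
    {"delta_pos":[-0.1,-0.04,-0.11],"rot":[0,0,0],"hand":-0.1},
  ],
)

```text
t: 36.65
eef_pos: [0.5301, 0.1998, 0.2277]
eef_rot: [0.001, 0.706, 0.708, 0.003]
wrist_force: [2.0, 0.1, -0.1]
opening: 0.0509
```

Emit:
arm_command(
  motion=[
    {"delta_pos":[-0.2,0.04,0],"rot":[0,0,0],"hand":0.2},
    {"delta_pos":[-0.2,0.04,0],"rot":[0,0,0],"hand":0.2},
    {"delta_pos":[-0.2,0.04,0],"rot":[0,0,0],"hand":0.2},
    {"delta_pos":[-0.2,0.04,0],"rot":[0,0,0],"hand":0.2},
    {"delta_pos":[-0.2,0.04,0],"rot":[0,0,0],"hand":0.2},
  ],
)

```text
t: 37.07
eef_pos: [0.5696, -0.003, 0.2233]
eef_rot: [0.0, 0.707, 0.707, 0.0]
wrist_force: [0.4, 0.4, -0.2]
opening: 0.0371
```

Emit:
arm_command(
  motion=[
    {"delta_pos":[-0.2,0.05,0],"rot":[0,0,-0.12],"hand":0.4},
    {"delta_pos":[-0.2,0.05,0],"rot":[0,0,-0.195],"hand":0.4},
    {"delta_pos":[-0.2,0.05,0],"rot":[0,0,-0.195],"hand":0.4},
    {"delta_pos":[-0.2,0.05,0],"rot":[0,0,-0.195],"hand":0.4},
    {"delta_pos":[-0.2,0.05,0],"rot":[0,0,-0.195],"hand":0.4},
  ],
)

```text
t: 37.48
eef_pos: [0.6197, -0.2029, 0.223]
eef_rot: [0.0, 0.635, 0.773, 0.0]
wrist_force: [0.3, 0.3, -0.0]
opening: 0.0278
```

Emit:
arm_command(
  motion=[
    {"delta_pos":[0,0,0],"rot":[0,0,0],"hand":0.4},
    {"delta_pos":[0,0,0],"rot":[0,0,0],"hand":0.4},
    {"delta_pos":[0,0,0],"rot":[0,0,0],"hand":0.4},
  ],
)

```text
t: 37.73
eef_pos: [0.6196, -0.2003, 0.2228]
eef_rot: [-0.0, 0.635, 0.772, 0.0]
wrist_force: [0.4, 0.3, -0.2]
opening: 0.028
```

```bash
python3 inhand.py h15|head -1; python3 find.py; python3 -c "
from h import *
t=snapshot('top');save('t15',t['img'],100,125,300,265,4)"
```

```text
37.8833 [ 0.6196 -0.1997  0.2231] [0.     0.0004 0.0002] f [0.1 0.4 0.5] open 0.0279
((np.float64(138.0), np.float64(199.0)), np.int32(15), np.int32(15), np.int32(146), array([0.57033487, 0.29729637, 0.05      ]))
((np.float64(135.5), np.float64(226.5)), np.int32(16), np.int32(16), np.int32(154), array([0.49762851, 0.30258316, 0.05      ]))
((np.float64(133.5), np.float64(244.0)), np.int32(16), np.int32(15), np.int32(149), array([0.45171188, 0.30700489, 0.05      ]))
[380.44029146 181.17755967]
[372.90426463 160.01906346]
[368.80618552 147.40238461]
```

View pics/h15.png

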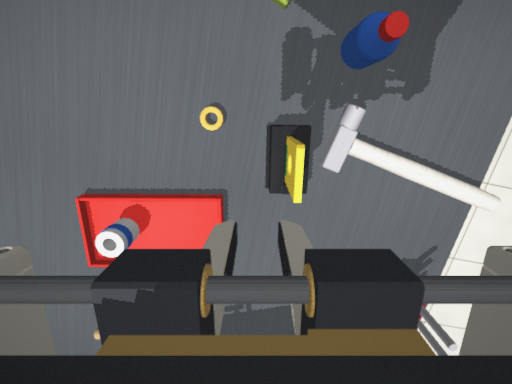

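View pics/t15.png

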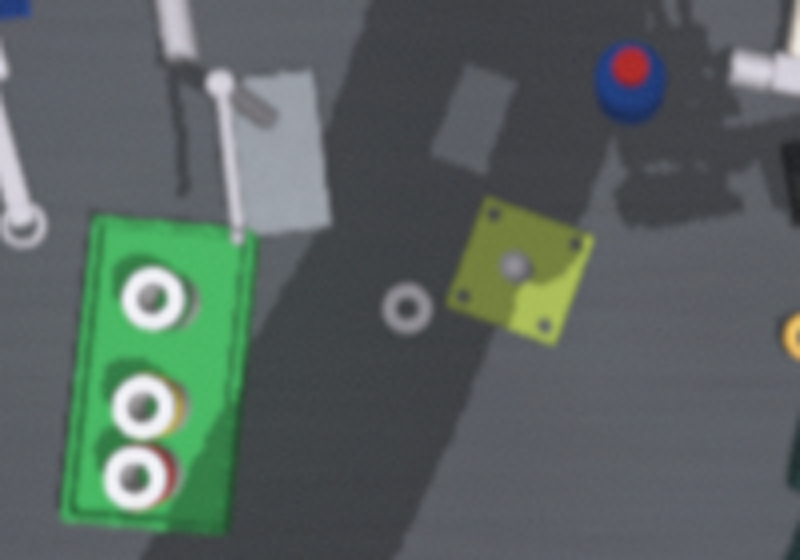

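```bash
python3 - <<'E'
from wf import *
s=sense();d=snapshot("wrist");save("w16",d["img"],260,115,325,210,6)
print(s["eef_pos"]); print(q2R(s["eef_rot"]).round(4))
E
```

```text
[ 0.61968452 -0.19980035  0.22339371]
[[-1.948e-01  9.809e-01  4.000e-04]
 [ 9.809e-01  1.948e-01 -1.000e-04]
 [-2.000e-04  3.000e-04 -1.000e+00]]
```

View pics/w16.png

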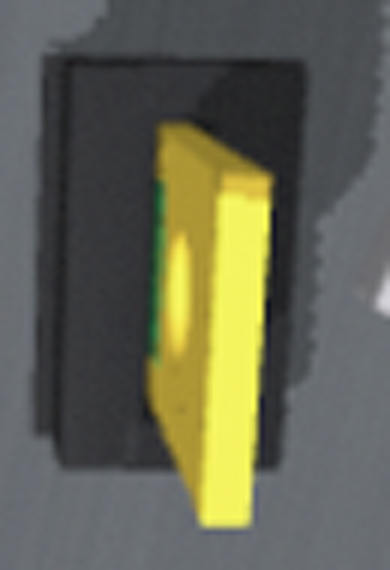

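```bash
python3 - <<'E'
from wf import *
s=sense();d=snapshot("wrist")
P=np.array([onplane(d,(260+u/6,115+v/6),.116,s) for u,v in [(217,192),(271,195),(251,527),(200,525)]])
print(P.round(4)); c=P.mean(0);print(c, np.linalg.norm(P[0]-P[1]),np.linalg.norm(P[0]-P[3]))
dd=(P[0]+P[1]-P[2]-P[3]);print("tag y dir deg",np.degrees(np.arctan2(dd[1],dd[0])))
Rw=q2R(s["eef_rot"]);print("tool delta",(Rw.T@(c-s["eef_pos"])).round(4))
t=snapshot("top");save("tz",t["img"],290,145,345,185,12)
B=[onplane(d,(260+u/6,115+v/6),.034,s)[:2].round(4) for u,v in [(66,60),(305,62),(278,468),(60,468)]];print(B,np.mean(B,0))
E
```

```text
[[ 0.6476 -0.148   0.116 ]
 [ 0.6564 -0.1467  0.116 ]
 [ 0.6671 -0.2033  0.116 ]
 [ 0.6582 -0.2047  0.116 ]]
[ 0.65732672 -0.17568966  0.116     ] 0.00891276412781747 0.05768689840462786
tag y dir deg 100.65388371470398
tool delta [0.0165 0.0416 0.1073]
[array([ 0.6234, -0.1344]), array([ 0.673 , -0.1249]), array([ 0.6893, -0.2127]), array([ 0.6409, -0.2224])] [ 0.65665 -0.1736 ]
```

View pics/tz.png

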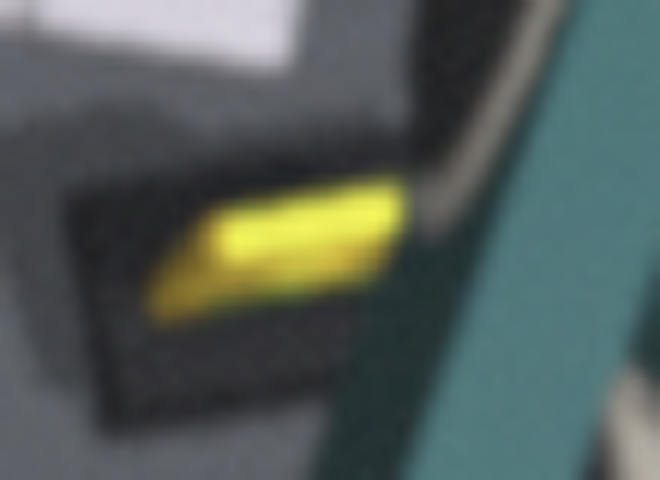

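Emit:
arm_command(
  motion=[
    {"delta_pos":[0.017,0.0416,0],"rot":[0,0,0],"hand":0.4},
    {"delta_pos":[0.017,0.0416,0],"rot":[0,0,0],"hand":0.4},
    {"delta_pos":[0.017,0.0416,0.03],"rot":[0,0,0],"hand":0.4},
    {"delta_pos":[0.017,0.0416,0.06],"rot":[0,0,0],"hand":0.4},
    {"delta_pos":[0.017,0.0416,0.082],"rot":[0,0,0],"hand":0.4},
  ],
)

```text
t: 38.65
eef_pos: [0.6568, -0.1754, 0.1387]
eef_rot: [-0.001, 0.635, 0.773, -0.0]
wrist_force: [-0.2, -0.0, -1.2]
opening: 0.028
```

Emit:
arm_command(
  motion=[
    {"delta_pos":[0,0,0],"rot":[0,0,0],"hand":0.4},
    {"delta_pos":[0,0,0],"rot":[0,0,0],"hand":0.4},
    {"delta_pos":[0,0,0],"rot":[0,0,0],"hand":0.4},
  ],
)

```text
t: 38.9
eef_pos: [0.6577, -0.176, 0.143]
eef_rot: [0.001, 0.635, 0.773, 0.0]
wrist_force: [0.9, 0.2, 0.4]
opening: 0.0279
```

```bash
python3 inhand.py h17|head -1; python3 -c "
from h import *
t=snapshot('wrist');save('w17',t['img'],180,130,330,280,4)"
```

```text
39.05 [ 0.6578 -0.1761  0.1433] [0.0001 0.     0.0002] f [-0.5 -0.5 -0.2] open 0.0278
```

View pics/w17.png

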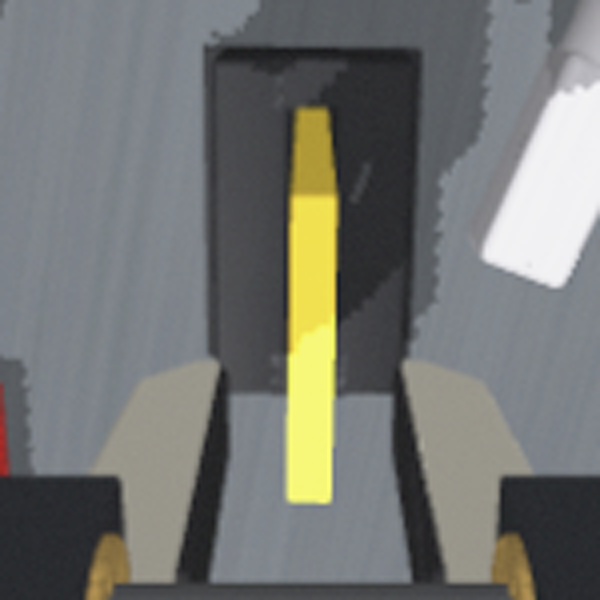

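```bash
python3 - <<'E'
from wf import *
s=sense();d=snapshot("wrist")
P=np.array([onplane(d,(180+u/4,130+v/4),.116,s) for u,v in [(290,195),(338,195),(332,502),(287,502)]])
c=P.mean(0);print(c, np.linalg.norm(P[0]-P[1]),np.linalg.norm(P[0]-P[3]))
dd=(P[0]+P[1]-P[2]-P[3]);print("deg",np.degrees(np.arctan2(dd[1],dd[0])))
print((q2R(s["eef_rot"]).T@(c-s["eef_pos"])).round(4))
E
```

```text
[ 0.65680334 -0.17377582  0.116     ] 0.008474741800213634 0.06070102541252562
deg 100.46873694406918
[ 0.0023 -0.0003  0.0264]
```

Emit:
arm_command(
  motion=[
    {"delta_pos":[0.002,0,0.015],"rot":[0,0,0.01],"hand":0.4},
    {"delta_pos":[0.002,0,0.03],"rot":[0,0,0.01],"hand":0.4},
    {"delta_pos":[0.002,0,0.042],"rot":[0,0,0.01],"hand":0.4},
    {"delta_pos":[0.002,0,0.042],"rot":[0,0,0.01],"hand":0.4},
    {"delta_pos":[0.002,0,0.042],"rot":[0,0,0.01],"hand":0.7},
  ],
)

```text
t: 39.62
eef_pos: [0.6562, -0.1737, 0.0974]
eef_rot: [-0.001, 0.639, 0.769, -0.0]
wrist_force: [0.7, 0.1, -0.2]
opening: 0.0246
```

Emit:
arm_command(
  motion=[
    {"delta_pos":[0,0,0],"rot":[0,0,0],"hand":1},
    {"delta_pos":[0,0,0],"rot":[0,0,0],"hand":1},
    {"delta_pos":[0,0,0],"rot":[0,0,0],"hand":1},
    {"delta_pos":[0,0,0],"rot":[0,0,0],"hand":1},
    {"delta_pos":[0,0,0],"rot":[0,0,0],"hand":1},
  ],
)

```text
t: 40.03
eef_pos: [0.6571, -0.174, 0.0998]
eef_rot: [0.001, 0.639, 0.769, 0.0]
wrist_force: [0.4, -1.0, 4.1]
opening: 0.0078
```

Emit:
arm_command(
  motion=[
    {"delta_pos":[0,0,-0.015],"rot":[0,0,0],"hand":1},
    {"delta_pos":[0,0,-0.04],"rot":[0,0,0],"hand":1},
    {"delta_pos":[0,0,-0.07],"rot":[0,0,0],"hand":1},
    {"delta_pos":[0,0,-0.1],"rot":[0,0,0],"hand":1},
    {"delta_pos":[0,0,-0.125],"rot":[0,0,0],"hand":1},
  ],
)

```text
t: 40.45
eef_pos: [0.6567, -0.1738, 0.2276]
eef_rot: [0.001, 0.639, 0.769, 0.0]
wrist_force: [1.1, 1.0, 0.0]
opening: 0.0079
```

Emit:
arm_command(
  motion=[
    {"delta_pos":[0.03,-0.007,0],"rot":[0,0,0.02],"hand":1},
    {"delta_pos":[0.06,-0.014,0],"rot":[0,0,0.04],"hand":1},
    {"delta_pos":[0.09,-0.021,0],"rot":[0,0,0.066],"hand":1},
    {"delta_pos":[0.12,-0.028,0],"rot":[0,0,0.066],"hand":1},
    {"delta_pos":[0.15,-0.035,0],"rot":[0,0,0.066],"hand":1},
  ],
)

```text
t: 40.87
eef_pos: [0.5939, -0.0317, 0.2253]
eef_rot: [0.0, 0.664, 0.748, 0.0]
wrist_force: [0.7, 0.5, -0.5]
opening: 0.0081
```

```bash
python3 - <<'E'
from h import *
s=sense();print(s["eef_pos"],s["opening"]);Rw=q2R(s["eef_rot"]);print(Rw.round(3))
print(Rw.T@(np.array([.53,.12,.225])-s["eef_pos"]))
# hook end from h9
d=snapshot("wrist"); s9=dict(eef_pos=np.array([.4982,.1847,.1007]),eef_rot=np.array([0,1,0,0.]))
for z in (.14,.144,.15): print(z,onplane(d,(162,38),z,s9))
cv2.imwrite("pics/h18.png",d["img"])
E
```

```text
[ 0.59391593 -0.03172716  0.2252901 ] 0.008077159236123727
[[-0.118  0.993  0.001]
 [ 0.993  0.118  0.   ]
 [-0.     0.001 -1.   ]]
[ 0.1582205  -0.04552659  0.00024865]
0.14 [0.60315773 0.22286052 0.14      ]
0.144 [0.60216573 0.22157417 0.144     ]
0.15 [0.60067773 0.21964465 0.15      ]
```

View pics/h18.png

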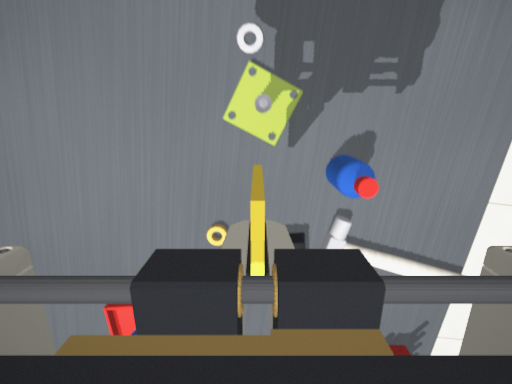

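Emit:
arm_command(
  motion=[
    {"delta_pos":[0.03,-0.02,0],"rot":[0,0,0],"hand":1},
    {"delta_pos":[0.065,-0.046,0],"rot":[0,0,0],"hand":1},
    {"delta_pos":[0.105,-0.046,0],"rot":[0,0,0],"hand":1},
    {"delta_pos":[0.145,-0.046,0],"rot":[0,0,0],"hand":1},
    {"delta_pos":[0.158,-0.046,0],"rot":[0,0,0],"hand":1},
  ],
)

```text
t: 41.33
eef_pos: [0.5292, 0.1223, 0.2256]
eef_rot: [0.0, 0.663, 0.749, 0.001]
wrist_force: [0.2, -0.4, -1.2]
opening: 0.0074
```

Emit:
arm_command(
  motion=[
    {"delta_pos":[0,0,0],"rot":[0,0,0],"hand":1},
    {"delta_pos":[0,0,0],"rot":[0,0,0],"hand":1},
    {"delta_pos":[0,0,0],"rot":[0,0,0],"hand":1},
  ],
)

```text
t: 41.58
eef_pos: [0.5305, 0.1178, 0.2245]
eef_rot: [0.0, 0.664, 0.748, -0.0]
wrist_force: [-0.5, 0.5, -1.7]
opening: 0.008
```

```bash
python3 inhand.py h19|head -1
```

```text
41.7333 [0.5306 0.1176 0.2243] [0.     0.0001 0.0001] f [ 0.7 -0.1 -0.5] open 0.0079
```

View pics/h19.png

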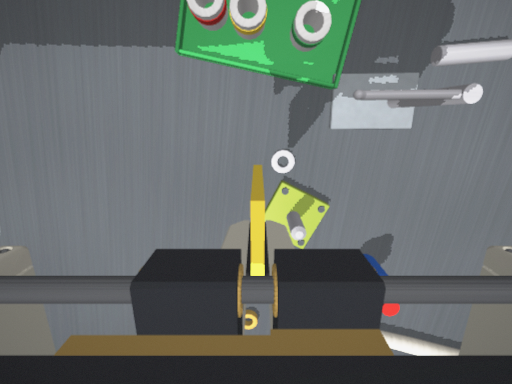

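```bash
python3 - <<'E'
from h import *
s=sense();d=snapshot("wrist");save("w19",d["img"],350,75,490,115,5.6)
np.save("s19.npy",np.r_[s["eef_pos"],s["eef_rot"]])
E
```

```text
(no output)
```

View pics/w19.png

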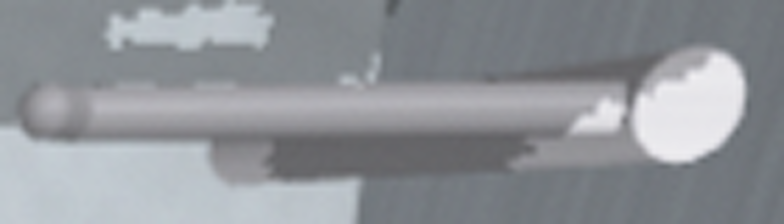

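```bash
python3 - <<'E'
from h import *
s=sense();d=snapshot("wrist")
f=lambda u,v,z:onplane(d,(350+u/5.6,75+v/5.6),z,s)
a=f(100,113,.14);b=f(600,108.5,.14);p=f(690,105,.146);e=f(22,112,.144)
print(a,b,p,e);dd=b-a;yaw=np.degrees(np.arctan2(dd[1],dd[0]));print("yaw",yaw)
Rw=q2R(s["eef_rot"]);print("tool y yaw",np.degrees(np.arctan2(Rw[1,1],Rw[0,1])),s["eef_pos"])
for n,x in (("a",a),("b",b),("post",p),("end",e)): print(n,(Rw.T@(x-s["eef_pos"])).round(4))
E
```

```text
[0.61258102 0.22018201 0.14      ] [0.68795473 0.22978541 0.14      ] [0.69685937 0.23091627 0.146     ] [0.59942319 0.21849268 0.144     ]
yaw 7.260962066170007
tool y yaw 6.743776429669304 [0.53054572 0.11772276 0.22413654]
a [0.0921 0.0935 0.0841]
b [0.0928 0.1695 0.0841]
post [0.0929 0.1785 0.0781]
end [0.092  0.0802 0.0801]
```

Emit:
arm_command(
  motion=[
    {"delta_pos":[0.04,0,0],"rot":[0,0,0],"hand":1},
    {"delta_pos":[0.08,0,0],"rot":[0,0,0],"hand":1},
    {"delta_pos":[0.092,0,0.015],"rot":[0,0,0],"hand":1},
    {"delta_pos":[0.092,0,0.035],"rot":[0,0,0],"hand":1},
    {"delta_pos":[0.092,0,0.049],"rot":[0,0,0],"hand":1},
  ],
)

```text
t: 42.3
eef_pos: [0.5191, 0.2104, 0.1735]
eef_rot: [-0.0, 0.663, 0.748, -0.0]
wrist_force: [-0.7, -0.6, -2.0]
opening: 0.0075
```

Emit:
arm_command(
  motion=[
    {"delta_pos":[0,0,0],"rot":[0,0,0],"hand":1},
    {"delta_pos":[0,0,0],"rot":[0,0,0],"hand":1},
    {"delta_pos":[0,0,0],"rot":[0,0,0],"hand":1},
  ],
)

```text
t: 42.55
eef_pos: [0.5199, 0.2094, 0.1762]
eef_rot: [0.0, 0.664, 0.748, 0.0]
wrist_force: [0.2, 0.0, -0.5]
opening: 0.0078
```

```bash
python3 inhand.py h20|head -1;python3 - <<'E'
from h import *
s=sense();t=snapshot("scene");save("s20",t["img"],300,90,420,230,4.2)
Rw=q2R(s["eef_rot"]);p=s["eef_pos"]
for n,w in (("eye",p-[0,0,.032]),("end",[.600,.2185,.144]),("tagtop",p+[0,0,.016])): print(n,((proj(t,w)-[300,90])*4.2).round(0))
E
```

```text
42.7 [0.5199 0.2095 0.1763] [0.     0.0001 0.0001] f [ 0.1 -0.4  0.1] open 0.0077
eye [201. 237.]
end [259. 338.]
tagtop [214. 178.]
```

View pics/h20.png

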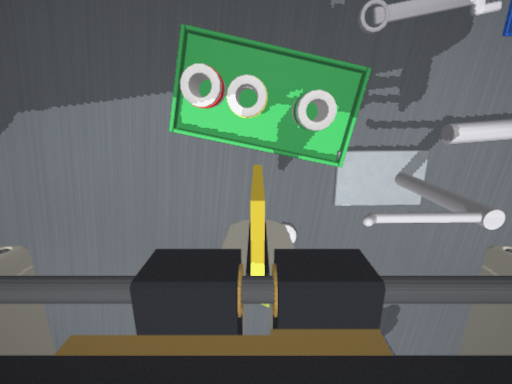

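View pics/s20.png

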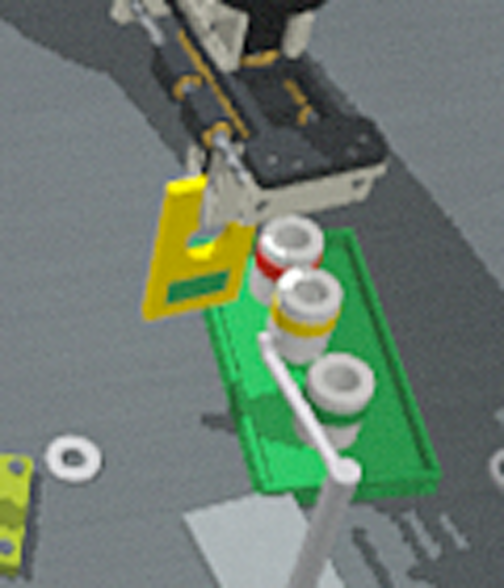

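```bash
python3 - <<'E'
from h import *
s=sense();d=snapshot("wrist");Rw=q2R(s["eef_rot"])
for uv,z in (((362,221),.144),((400,219),.14),((470,217.5),.14),((493,219),.146)): print((Rw.T@(onplane(d,uv,z,s)-s["eef_pos"])).round(4))
# tag top edges in hand: tool x extents
for uv in ((258,200),(258,273)):
    c=np.linalg.solve(K(d),np.array([*uv,1.]));M=d["mount"];v=M[:3,:3]@c;o=M[:3,3];print((o+v*(-.0162-o[2])/v[2]).round(4))
save("w20",d["img"],200,150,330,300,4)
E
```

```text
[-0.0017  0.0791  0.0319]
[-0.0017  0.1101  0.0359]
[-0.0004  0.1642  0.036 ]
[0.0008 0.1766 0.03  ]
[ 0.0307 -0.0003 -0.0162]
[-0.0155 -0.0003 -0.0162]
```

View pics/w20.png

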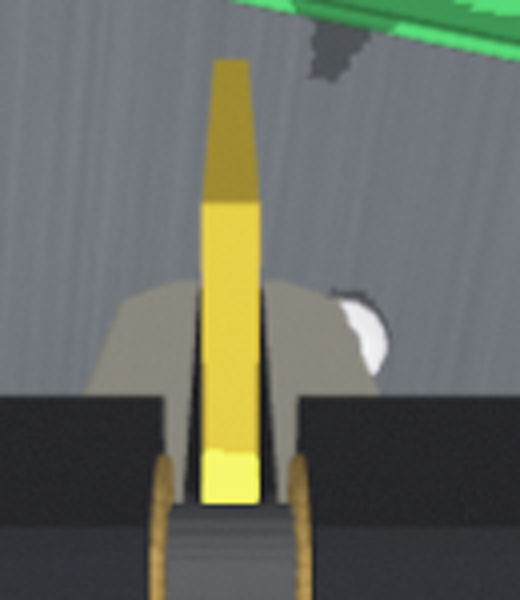

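Emit:
arm_command(
  motion=[
    {"delta_pos":[-0.001,0.025,0],"rot":[0,0,0],"hand":1},
    {"delta_pos":[-0.001,0.05,0],"rot":[0,0,0],"hand":1},
    {"delta_pos":[-0.001,0.07,0],"rot":[0,0,0],"hand":1},
    {"delta_pos":[-0.001,0.085,0],"rot":[0,0,0],"hand":1},
    {"delta_pos":[-0.001,0.09,0],"rot":[0,0,0],"hand":1},
  ],
)

```text
t: 43.27
eef_pos: [0.6104, 0.2196, 0.1747]
eef_rot: [-0.0, 0.664, 0.748, -0.0]
wrist_force: [0.4, -0.1, -0.9]
opening: 0.0077
```

Emit:
arm_command(
  motion=[
    {"delta_pos":[0,0.01,0],"rot":[0,0,0],"hand":1},
    {"delta_pos":[0,0.02,0],"rot":[0,0,0],"hand":1},
    {"delta_pos":[0,0.032,0],"rot":[0,0,0],"hand":1},
    {"delta_pos":[0,0.032,0],"rot":[0,0,0],"hand":1},
    {"delta_pos":[0,0.032,0],"rot":[0,0,0],"hand":1},
  ],
)

```text
t: 43.68
eef_pos: [0.6407, 0.2234, 0.1751]
eef_rot: [-0.0, 0.664, 0.748, -0.0]
wrist_force: [-0.6, -0.6, -0.2]
opening: 0.008
```

```bash
python3 inhand.py h21|head -1;python3 - <<'E'
from h import *
s=sense();t=snapshot("scene");save("s21",t["img"],300,90,420,230,4.2)
E
```

```text
43.8333 [0.6404 0.2234 0.1751] [0.0002 0.     0.0001] f [-0.  -0.5  0.4] open 0.0082
```

View pics/h21.png

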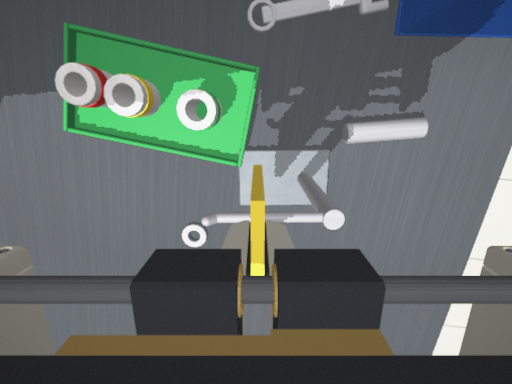

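View pics/s21.png

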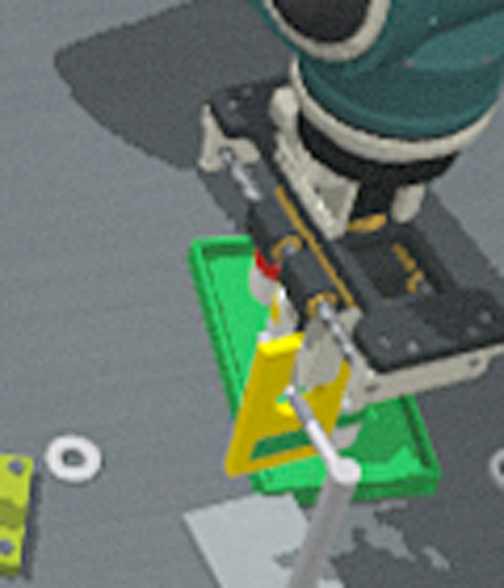

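Emit:
arm_command(
  motion=[
    {"delta_pos":[0,0,0.003],"rot":[0,0,0],"hand":1},
    {"delta_pos":[0,0,0.006],"rot":[0,0,0],"hand":1},
    {"delta_pos":[0,0,0.009],"rot":[0,0,0],"hand":1},
    {"delta_pos":[0,0,0.011],"rot":[0,0,0],"hand":1},
    {"delta_pos":[0,0,0.011],"rot":[0,0,0],"hand":1},
  ],
)

```text
t: 44.35
eef_pos: [0.6405, 0.2233, 0.1633]
eef_rot: [-0.0, 0.664, 0.748, -0.0]
wrist_force: [-0.7, -0.6, -1.5]
opening: 0.0079
```

Emit:
arm_command(
  motion=[
    {"delta_pos":[0,0,0.001],"rot":[0,0,0],"hand":1},
    {"delta_pos":[0,0,0.002],"rot":[0,0,0],"hand":1},
    {"delta_pos":[0,0,0.002],"rot":[0,0,0],"hand":1},
  ],
)

```text
t: 44.6
eef_pos: [0.6407, 0.2234, 0.162]
eef_rot: [-0.0, 0.664, 0.748, -0.0]
wrist_force: [0.6, -0.6, -0.4]
opening: 0.0079
```

Emit:
arm_command(
  motion=[
    {"delta_pos":[0,0,0.001],"rot":[0,0,0],"hand":1},
    {"delta_pos":[0,0,0.002],"rot":[0,0,0],"hand":1},
    {"delta_pos":[0,0,0.002],"rot":[0,0,0],"hand":1},
  ],
)

```text
t: 44.85
eef_pos: [0.6409, 0.2234, 0.1615]
eef_rot: [0.0, 0.664, 0.748, 0.001]
wrist_force: [-3.9, -0.7, 8.8]
opening: 0.0077
```

Emit:
arm_command(
  motion=[
    {"delta_pos":[0,0,-0.001],"rot":[0,0,0],"hand":0.95},
    {"delta_pos":[0,0,-0.0015],"rot":[0,0,0],"hand":0.75},
    {"delta_pos":[0,0,-0.0015],"rot":[0,0,0],"hand":0.55},
    {"delta_pos":[0,0,-0.0015],"rot":[0,0,0],"hand":0.4},
    {"delta_pos":[0,0,-0.0015],"rot":[0,0,0],"hand":0.35},
  ],
)

```text
t: 45.27
eef_pos: [0.6407, 0.2234, 0.1615]
eef_rot: [-0.0, 0.664, 0.748, -0.0]
wrist_force: [0.1, -0.2, -0.5]
opening: 0.0268
```

Emit:
arm_command(
  motion=[
    {"delta_pos":[0,0,0],"rot":[0,0,0],"hand":0.35},
    {"delta_pos":[0,0,-0.01],"rot":[0,0,0],"hand":0.35},
    {"delta_pos":[0,0,-0.03],"rot":[0,0,0],"hand":0.35},
    {"delta_pos":[0,0,-0.05],"rot":[0,0,0],"hand":0.35},
    {"delta_pos":[0,0,-0.08],"rot":[0,0,0],"hand":0.35},
  ],
)

```text
t: 45.68
eef_pos: [0.6401, 0.2232, 0.2413]
eef_rot: [-0.001, 0.664, 0.748, -0.001]
wrist_force: [0.0, 0.6, 0.4]
opening: 0.0303
```

Emit:
arm_command(
  motion=[
    {"delta_pos":[-0.04,0,-0.01],"rot":[0,0,0],"hand":0.35},
    {"delta_pos":[-0.08,-0.02,-0.02],"rot":[0,0,0],"hand":0.35},
    {"delta_pos":[-0.12,-0.05,-0.02],"rot":[0,0,0],"hand":0.35},
    {"delta_pos":[-0.15,-0.08,-0.02],"rot":[0,0,0],"hand":0.35},
    {"delta_pos":[-0.17,-0.1,-0.02],"rot":[0,0,0],"hand":0.35},
  ],
)

```text
t: 46.1
eef_pos: [0.5605, 0.0413, 0.2623]
eef_rot: [0.0, 0.664, 0.748, 0.0]
wrist_force: [0.4, -0.8, 1.0]
opening: 0.0301
```

```bash
python3 inhand.py h22|head -1;python3 - <<'E'
from h import *
s=sense();t=snapshot("scene");save("s22",t["img"],190,90,420,250,3.4)
t=snapshot("top");save("t22",t["img"],100,120,420,290,2.5)
E
```

```text
46.25 [0.5595 0.0398 0.263 ] [0.0013 0.0016 0.0004] f [-0.1  0.8 -0. ] open 0.0299
```

View pics/h22.png

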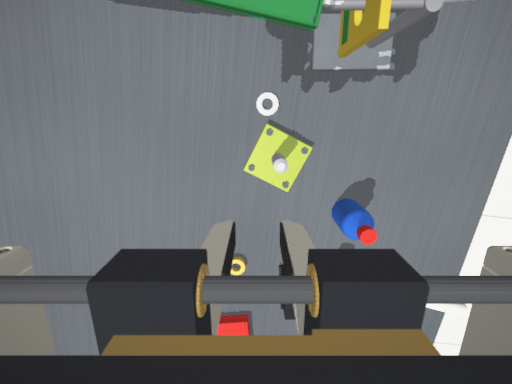

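View pics/s22.png

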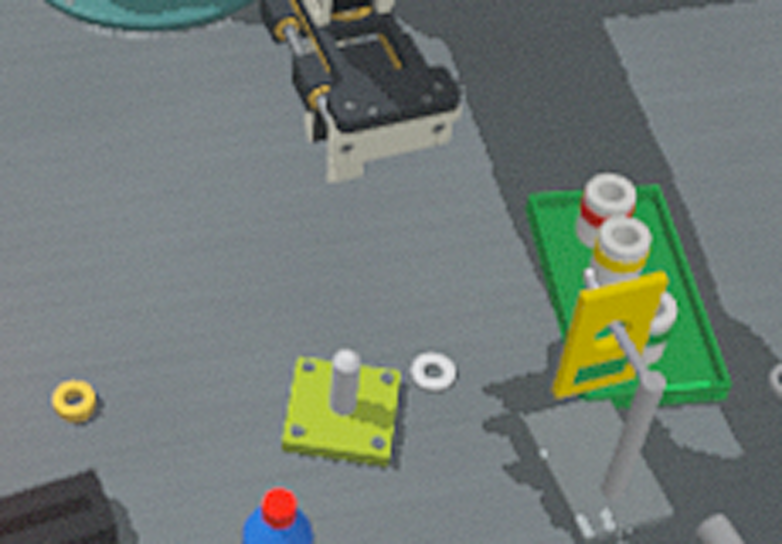

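View pics/t22.png

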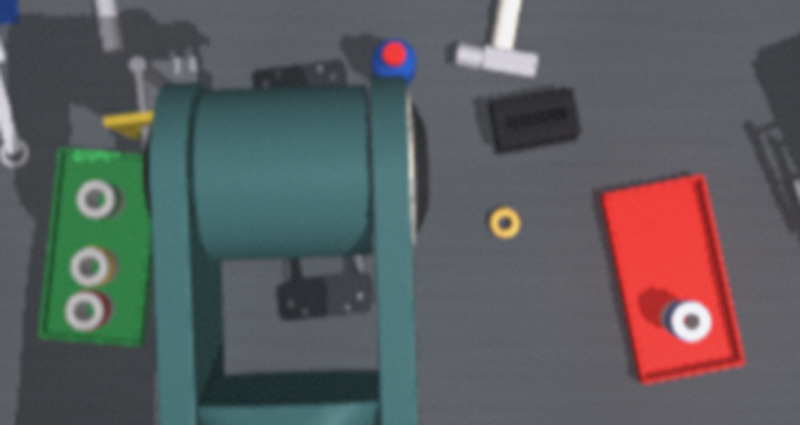

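Emit:
arm_command(
  motion=[
    {"delta_pos":[0,0,0],"rot":[0,0,0],"hand":0.35},
    {"delta_pos":[0,0,0],"rot":[0,0,0],"hand":0.35},
    {"delta_pos":[0,0,0],"rot":[0,0,0],"hand":0.35},
    {"delta_pos":[0,0,0],"rot":[0,0,0],"hand":0.35},
    {"delta_pos":[0,0,0],"rot":[0,0,0],"hand":0.35},
  ],
)

```text
t: 46.82
eef_pos: [0.5617, 0.043, 0.2614]
eef_rot: [-0.0, 0.664, 0.748, -0.0]
wrist_force: [-0.2, 0.4, -0.3]
opening: 0.0305
```

Emit:
arm_command(
  motion=[
    {"delta_pos":[0,0,0],"rot":[0,0,0],"hand":0.35},
    {"delta_pos":[0,0,0],"rot":[0,0,0],"hand":0.35},
    {"delta_pos":[0,0,0],"rot":[0,0,0],"hand":0.35},
    {"delta_pos":[0,0,0],"rot":[0,0,0],"hand":0.35},
    {"delta_pos":[0,0,0],"rot":[0,0,0],"hand":0.35},
  ],
)

```text
t: 47.23
eef_pos: [0.5616, 0.0427, 0.2617]
eef_rot: [0.0, 0.664, 0.748, 0.0]
wrist_force: [-0.4, 0.1, -1.1]
opening: 0.0305
```

```bash
python3 - <<'E'
from h import *
t=snapshot("scene");save("s23",t["img"],100,90,420,250,2.5)
E
```

View pics/s23.png

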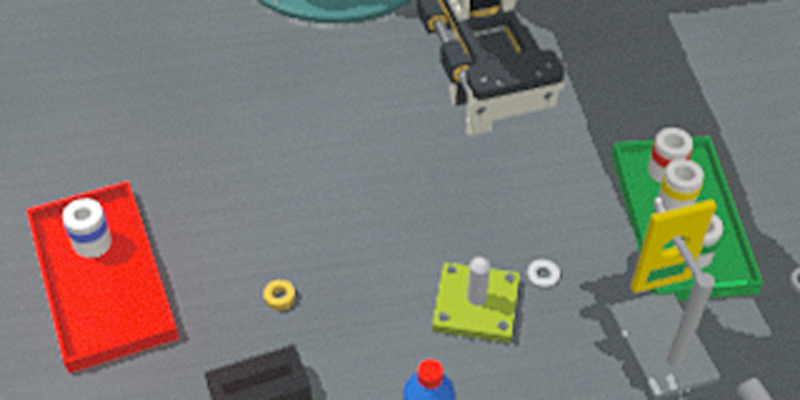

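The picture shows the blue sleeve upright in the red tray at (85,225). Red, yellow and green are upright in the green tray near (675,155), (682,180) and (710,235). The tag hangs from its eye on the hook at (680,245), and the gripper is well clear.

```bash
python3 -c "
from workcell import *
print(hand_in())"
```

```text
the job is handed in; nothing more can be done
None
```

I sorted all four sleeves that were there, hung the tag and handed the job in at about 47 s. `hand_in()` gave no verdict. There was no black-band sleeve on the work surface, so I skipped it.

| Sleeve (in order) | On the gauge pin | Now standing in |
|---|---|---|
| Red | went home on the base, 12 N contact | green tray |
| Yellow | went home on the base, 16 N contact | green tray |
| Blue | stuck with its underside about 4 mm below the tip, 20 N straight up and almost no sideways force | red tray |
| Green | went home on the base, 19 N contact | green tray |

- **Tag:** it hangs by its eye about halfway along the hook. I felt it seat on the bar at about 9 N before letting go.
- **Last pictures:** all four sleeves stand upright in their trays and the tag is still on the hook. The bottle, washer and brass ring look to be where they started, and the gripper is clear of everything. I judged those three by eye in the last pictures and did not re-measure them.
- **Forces:** the highest single wrist-force reading I saw was about 33 N, while setting the blue sleeve down.
- **Checks:** none failed. The positions I compared between the fixed and wrist cameras mostly agreed to within about 3 mm. I did not see any sleeve knocked aside during the run.

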